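Triage slide latches by bolt position and clamp the stuck one in the vise

ROBOT

A 6-joint arm with a two-finger parallel gripper is mounted at the origin on the work surface. World frame = base frame: x ahead of the robot, y to its left, z up, the work surface at z = 0. Lengths are in m, angles in rad, forces in N, time in s.
With the tool pointing down it reaches from about 0.325 to 0.775 m from the base axis. Payload 5.5 kg.
Tool frame: the origin (TCP) lies at the centre of the arm's flange, where the gripper is bolted on; the fingertips stand 173 mm ahead of it and the grasp point (between the pads) lies 155 mm ahead of it; z points along the fingers, y is the line along which they close (so a half turn about z gives the same grasp; the last joint's range is limited). The gripper opens to 85 mm and grips with 20 to 120 N. Pads are 22 mm wide; open, the fingers measure 114 mm over their backs; the gripper's body (76 mm by 85 mm) begins 54 mm behind the grasp point. The pads swing forward as they close: fully open they stand 13 mm farther back than shut.
Start: joints at [-1.209, 0.091, 1.231, -0, 1.82, -0.057], TCP at [0.244, -0.548, 0.405] pointing down, gripper open.
Joint ranges: [-2.87, 2.87], [-0.86, 2.18], [0.17, 2.46], [-1.51, 4.65], [0.06, 2.69], [-2.65, 2.65]. Speed limits (rad/s): [2.57, 2.57, 3.01, 3.14, 3.14, 3.14].

INTERFACE

Orientations are given as a unit quaternion [w, x, y, z].
In Python, from station import sensors, get_image, camera_model, manip, nets gives the robot as it stands.
- The arm moves only by the tool carry_out, never from a script. Its argument "series" is a list of rows, each a list of 2 entries, a list of its own where there are three numbers: the shift along the tool's x, y, z in units of 40 mm (1.0 is 40 mm), then the turn about the tool's z in units of 8 degrees (1.0 is 8 degrees). In form: [[[tx, ty, tz], roll], ...]. A call has 1 to 12 rows; each row shifts and turns the commanded pose from where the row before left it, along the tool's axes as they then stand; what a row does not reach is not made up. A row lasts 1/10 s, in which the tool goes at most 50 mm and 8.59 degrees, less where a joint would pass 70% of its speed; a pose out of reach is approached as far as the arm can. A call is refused whole if a number of a shift passes 1 or a number of a turn 1, either way. A call with a gripper value outside its range is refused whole. "claw" is the opening, from -1 (shut) to 1 (fully open), so that 0 is half open, set as the call begins (left out, the last holds). The fingers move at their own pace and stop on an object; "squeeze" is the grip in N (left out, the last holds). Time passes only in rows, so rows that do not move let the fingers close. It gives the time, the measured TCP pose, the force, the opening and the grip force at its end, in the units of the state.
- sensors.read_state(): the state, without advancing time (a new reading comes with each control period).
- get_image(name): name is "side" or "top"; returns (picture, depth): 400x640x3 uint8, red, green, blue; 400x640 float32, m along the optical axis (not along the pixel's ray), 0 where there is no reading.
- camera_model(name): a dict with "fx", "fy", "cx", "cy" (pixels), "k1" (the pictures are not rectified: a ray, as slopes to the right and down, at radius r is drawn at 1 + k1 r^2 times it, then the intrinsics apply), "camera_from_world" (4x4, takes a point from world to camera coordinates). Camera axes: x right, y down, z forward; pixel columns grow to the right and rows downward; lengths in m; the calibration is good to about 2 mm. A picture is of the moment at which its call begins. camera_model takes no time and is no camera call.
- manip.hand_in(): hands the job in; it is judged then, once.
Trained networks look in the newest picture that a camera, given by its name, has taken for a name from the list of things; names that differ only in an ending like _2 or _b are one class to them, and where a whole thing is asked for, a point or a joint stands for the part that bears it (a point fixed in the world has none). Each returns a list of dicts, best first, with "p" (0 to 1); they miss things now and then, are a little off and sometimes report something else, mostly with a low value. They report only what shows in the picture. A call takes as long as a camera call. They do not tell look-alikes from the thing itself.
- nets.look_for(camera, target): "point" ([column, row] in pixels, amid what is visible of it).
The state is a dict: "clock": time; "q": joint angles; "qvel": joint speeds; "joint_efforts": joint torques, N m; "ee_pos": TCP position; "eef_rot": TCP orientation; "ft_force": force on the tool from outside, world axes, zero at the start; "wrist_torque": the same for the moment, N m; "grip_width": finger opening in m; "grasp_force": force on a finger pad.
Only numpy, scipy, OpenCV 4.12 (cv2) and the standard library are available. Lean on these libraries where they do the work, as an engineer would, in place of code of your own. Each camera call takes 0.05 s, during which the arm holds its last target. There are 200 camera calls.

TASK

Sort the slide latches on the bench by their bolts without shifting any bolt: lay the ones with the bolt pushed in flat on the floor of the steel tray, and the ones with the bolt pulled out flat on the floor of the wooden tray. One latch is stuck halfway: set it upright on the seat of the open vise, midway along the jaws and with its length along them, let go of it, then turn the crank until the sliding jaw grips it firmly. The vise work and the sorting may be done in either order; leave the other tools and parts on the bench where they are.

Things in the scene. Friction and masses are not known exactly. Their poses are not given: they have to be found in the camera images.
- latch1: one of up to 7 alike steel slide latches (some absent): housing 70 (x) x 24 (y) x 30 tall on a 3 mm foot plate 86 x 24, about 170 g; origin: centre of the underside, z up. A 12 mm round bolt comes out of the +x end, axis 18 above the underside; its 11 mm thumb knob stands on top, up to 43 above the underside. Hold it by the 24 mm width
- latch1_bolt (a joint): how far latch1's bolt is out, m: 0 to 0.002 pushed in (6 mm shows, knob 15 mm to -x of the middle); 0.028 to 0.030 pulled out (36 mm shows, knob 15 mm to +x); about 0.015 stuck halfway (knob in the middle; just one latch, always there). Stiff (4 N), stays put
- latch2: one of up to 7 alike steel slide latches (some absent): housing 70 (x) x 24 (y) x 30 tall on a 3 mm foot plate 86 x 24, about 170 g; origin: centre of the underside, z up. A 12 mm round bolt comes out of the +x end, axis 18 above the underside; its 11 mm thumb knob stands on top, up to 43 above the underside. Hold it by the 24 mm width
- latch2_bolt (a joint): how far latch2's bolt is out, m: 0 to 0.002 pushed in (6 mm shows, knob 15 mm to -x of the middle); 0.028 to 0.030 pulled out (36 mm shows, knob 15 mm to +x); about 0.015 stuck halfway (knob in the middle; just one latch, always there). Stiff (4 N), stays put
- latch3: one of up to 7 alike steel slide latches (some absent): housing 70 (x) x 24 (y) x 30 tall on a 3 mm foot plate 86 x 24, about 170 g; origin: centre of the underside, z up. A 12 mm round bolt comes out of the +x end, axis 18 above the underside; its 11 mm thumb knob stands on top, up to 43 above the underside. Hold it by the 24 mm width
- latch3_bolt (a joint): how far latch3's bolt is out, m: 0 to 0.002 pushed in (6 mm shows, knob 15 mm to -x of the middle); 0.028 to 0.030 pulled out (36 mm shows, knob 15 mm to +x); about 0.015 stuck halfway (knob in the middle; just one latch, always there). Stiff (4 N), stays put
- latch4: one of up to 7 alike steel slide latches (some absent): housing 70 (x) x 24 (y) x 30 tall on a 3 mm foot plate 86 x 24, about 170 g; origin: centre of the underside, z up. A 12 mm round bolt comes out of the +x end, axis 18 above the underside; its 11 mm thumb knob stands on top, up to 43 above the underside. Hold it by the 24 mm width
- latch4_bolt (a joint): how far latch4's bolt is out, m: 0 to 0.002 pushed in (6 mm shows, knob 15 mm to -x of the middle); 0.028 to 0.030 pulled out (36 mm shows, knob 15 mm to +x); about 0.015 stuck halfway (knob in the middle; just one latch, always there). Stiff (4 N), stays put
- latch5: one of up to 7 alike steel slide latches (some absent): housing 70 (x) x 24 (y) x 30 tall on a 3 mm foot plate 86 x 24, about 170 g; origin: centre of the underside, z up. A 12 mm round bolt comes out of the +x end, axis 18 above the underside; its 11 mm thumb knob stands on top, up to 43 above the underside. Hold it by the 24 mm width
- latch5_bolt (a joint): how far latch5's bolt is out, m: 0 to 0.002 pushed in (6 mm shows, knob 15 mm to -x of the middle); 0.028 to 0.030 pulled out (36 mm shows, knob 15 mm to +x); about 0.015 stuck halfway (knob in the middle; just one latch, always there). Stiff (4 N), stays put
- latch6: one of up to 7 alike steel slide latches (some absent): housing 70 (x) x 24 (y) x 30 tall on a 3 mm foot plate 86 x 24, about 170 g; origin: centre of the underside, z up. A 12 mm round bolt comes out of the +x end, axis 18 above the underside; its 11 mm thumb knob stands on top, up to 43 above the underside. Hold it by the 24 mm width
- latch6_bolt (a joint): how far latch6's bolt is out, m: 0 to 0.002 pushed in (6 mm shows, knob 15 mm to -x of the middle); 0.028 to 0.030 pulled out (36 mm shows, knob 15 mm to +x); about 0.015 stuck halfway (knob in the middle; just one latch, always there). Stiff (4 N), stays put
- latch7: one of up to 7 alike steel slide latches (some absent): housing 70 (x) x 24 (y) x 30 tall on a 3 mm foot plate 86 x 24, about 170 g; origin: centre of the underside, z up. A 12 mm round bolt comes out of the +x end, axis 18 above the underside; its 11 mm thumb knob stands on top, up to 43 above the underside. Hold it by the 24 mm width
- latch7_bolt (a joint): how far latch7's bolt is out, m: 0 to 0.002 pushed in (6 mm shows, knob 15 mm to -x of the middle); 0.028 to 0.030 pulled out (36 mm shows, knob 15 mm to +x); about 0.015 stuck halfway (knob in the middle; just one latch, always there). Stiff (4 N), stays put
- steel_tray_floor (a point): centre of the floor's upper face in the bare sheet-steel tray, walls 3 thick, outside 135 (its x) x 160 (its y), fixed to the bench; floor 3 above the bench, rim 16 above the bench. Room for three latches side by side lying along its x, 50 apart
- wood_tray_floor (a point): centre of the floor's upper face in the brown wooden tray, walls 8 thick, outside 135 (its x) x 160 (its y), fixed to the bench; floor 8 above the bench, rim 16 above the bench. Room for three latches side by side lying along its x, 50 apart
- vise_seat (a point): point on the seat of a low-jawed grey machine vise (fixed, base 110 (x) x 190 (y)), 100 above the bench, where a clamped latch is centred; z up. Jaws 66 wide along x, 14 above the seat; fixed jaw face at y = -12, sliding face at +24 fully open (starts 0 to 3 closed), moving to -y. Screw along y, axis 25 below the seat, x = 0; crank arm, radius 42, at y = 119
- jaw: the vise's sliding jaw, 66 x 36 x 14, axes as the seat's; origin: centre of its underside, 18 to +y of its face; 42 to +y of the seat point when fully open, 30 when it meets a latch
- crank (a joint): turn of the vise crank, rad: 0 with the handle straight above the screw; grows as it closes the jaw: handle from the top to the vise's -x side, bottom, +x side (clockwise facing the handle end). 12 mm of jaw travel a turn, about 6.3 when the jaw meets a latch; starts at 0 to 1.5. Takes 2 N at the handle until then, stays where left
- crank_grip (a point): middle of the crank handle: a black revolving grip 18 thick, 75 long along the vise's y, level, 168 to +y of the seat point, 42 from the screw axis; it spins freely, so fingers that pinch it need not turn
- pliers: bystander: pliers with orange handles, 180 long
- collar: bystander: steel pipe collar, 60 across, 28 tall
- offcut: bystander: steel offcut block 50 x 35 x 20
- bar_end: bystander: upright round bar end, 32 across, 50 tall
Mind the look-alikes: they are no part of the job. Leave any orange look-alike of the latch5 alone. Leave any pink look-alike of the latch1 alone.

How it is judged:
By the outcome, as a careful person would: the job done as asked, in the order asked, and still so for the second after the job is handed in, with the robot touching nothing.
Of latch1, latch4, latch6, latch2, latch3, latch7 only 4 to 6 are there at a start; the rules pass over those that are not, and their reading is None.
At some moment in a run one of latch1, latch4, latch6, latch2, latch3, latch7 may be knocked a few centimetres aside while the robot is not near it.
It also fails if it takes over 210 s, if anything falls off the work surface, if the arm or the gripper's body presses on something with over 40 N, if the wrist force passes 120 N, or if a joint passes its speed limit or range.

## Working session

There is one attempt and no reset: what is moved stays moved. The work goes in short steps, Python scripts to look and compute and a tool call to move; the robot and the scene stay as the last step left them, time stands still between calls to the robot, and variables do not carry over. Pictures are saved under pics/ and viewed, at most 14 in all, crops included, and the job is handed in when it is done.

Besides the shell and the picture viewer there is one more tool, called after "Emit:" as name(argument=value, ...), one argument or row to a line, values as JSON. carry_out: Moves the arm, as the interface text tells. Its arguments: {"type":"object","properties":{"series":{"type":"array"},"claw":{"type":"number"},"squeeze":{"type":"number"}},"required":["series"]}

```bash
mkdir -p pics; ls
cat > h.py <<'E'
import numpy as np, cv2
from station import sensors, get_image, camera_model, manip, nets
def cam(n):
    m=camera_model(n); return m,np.array(m["camera_from_world"])
def unproj(n,u,v,depth=None,z=None):
    m,T=cam(n); K=np.array([[m["fx"],0,m["cx"]],[0,m["fy"],m["cy"]],[0,0,1.]])
    u=np.atleast_1d(u).astype(float); v=np.atleast_1d(v).astype(float)
    p=cv2.undistortPoints(np.stack([u,v],1)[:,None],K,np.array([m["k1"],0,0,0.]))[:,0]
    d=np.c_[p,np.ones(len(p))]
    R,t=T[:3,:3],T[:3,3]; C=-R.T@t; D=d@R
    s=np.asarray(depth) if depth is not None else (z-C[2])/D[:,2]
    return C+D*np.reshape(s,(-1,1))
def proj(n,P):
    m,T=cam(n); P=np.atleast_2d(P); c=P@T[:3,:3].T+T[:3,3]; s=c[:,:2]/c[:,2:]
    s=s*(1+m["k1"]*(s**2).sum(1,keepdims=True)); return s*[m["fx"],m["fy"]]+[m["cx"],m["cy"]]
def save(im,f,box=None,k=1):
    if box: im=im[box[1]:box[3],box[0]:box[2]]
    im=cv2.resize(im,None,fx=k,fy=k,interpolation=cv2.INTER_CUBIC)
    cv2.imwrite("pics/"+f,im[:,:,::-1])
E
python3 - <<'E'
from h import *
for n in("top","side"):
    im,d=get_image(n); save(im,n+"0.png",k=1.25); np.savez(n+"0",im=im,d=d)
    m,T=cam(n); print(n,m["fx"],m["cx"],m["k1"],T.round(3).tolist(), -T[:3,:3].T@T[:3,3])
    for t in("latch1","jaw","crank","crank_grip"):
        print(t,[(np.round(x["point"]).tolist(),round(x["p"],2)) for x in nets.look_for(n,t)])
print(sensors.read_state())
E
```

```text
pics
top 441.56923122820575 320.334450227061 -0.006229943863710307 [[0.023, -0.999, 0.026, 0.021], [-0.995, -0.025, -0.092, 0.525], [0.093, -0.024, -0.995, 1.312], [0.0, 0.0, 0.0, 1.0]] [0.40012181 0.06547248 1.35427024]
latch1 [([371.0, 236.0], 0.8), ([266.0, 280.0], 0.77), ([307.0, 238.0], 0.7), ([340.0, 152.0], 0.68), ([234.0, 250.0], 0.65), ([338.0, 194.0], 0.61), ([376.0, 274.0], 0.61), ([376.0, 192.0], 0.56), ([334.0, 237.0], 0.53), ([304.0, 190.0], 0.52)]
jaw [([228.0, 192.0], 0.62)]
crank [([191.0, 191.0], 0.56)]
crank_grip [([182.0, 194.0], 0.57)]
side 493.73655833872294 314.9913931495112 0.04953519983936847 [[-0.995, -0.1, 0.013, 0.532], [-0.073, 0.628, -0.775, 0.072], [0.069, -0.772, -0.632, 1.304], [0.0, 0.0, 0.0, 1.0]] [0.44405763 1.01458349 0.87339911]
latch1 [([356.0, 193.0], 0.92), ([357.0, 236.0], 0.82), ([310.0, 207.0], 0.79), ([394.0, 185.0], 0.78), ([355.0, 213.0], 0.76), ([370.0, 307.0], 0.72), ([407.0, 272.0], 0.7), ([261.0, 204.0], 0.67), ([297.0, 230.0], 0.64), ([308.0, 180.0], 0.61)]
jaw [([300.0, 265.0], 0.66)]
crank [([293.0, 311.0], 0.85)]
crank_grip [([293.0, 317.0], 0.61), ([289.0, 227.0], 0.45)]
{'clock': 0.5, 'q': array([-1.20870490e+00,  9.11026150e-02,  1.23077720e+00, -1.14371759e-05,
        1.81983045e+00, -5.66719578e-02]), 'qvel': array([-0.00033973, -0.0002526 , -0.00079094, -0.00087755, -0.00033886,
       -0.00012045]), 'joint_efforts': array([-7.67671390e-04, -4.57910264e+01, -4.17654955e+01, -7.27883980e-05,
        1.13037910e-03, -2.61683266e-05]), 'ee_pos': array([ 0.24399098, -0.54815098,  0.40463002]), 'eef_rot': array([-5.72769926e-05,  9.78159911e-01,  2.07853759e-01, -1.44229020e-05]), 'ft_force': array([-0.43425104, -0.02311585, -0.00059793]), 'wrist_torque': array([0.0562231 , 0.03271769, 0.0036305 ]), 'grasp_force': 0.0, 'grip_width': 0.08544877552509635}
```

Run:
```python
from h import *
d=np.load("top0.npz"); save(d["im"],"topc.png",(150,110,430,310),2.85)
```

```text
(no output)
```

View pics/topc.png

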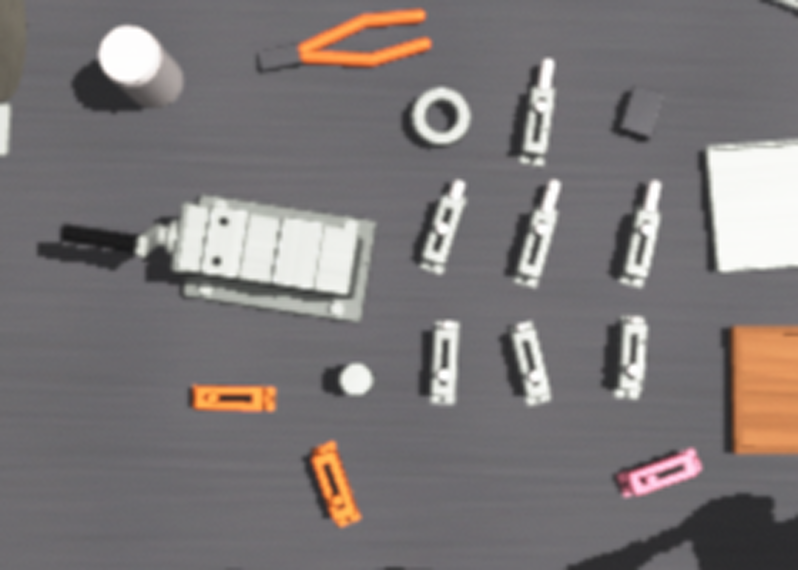

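View pics/side0.png

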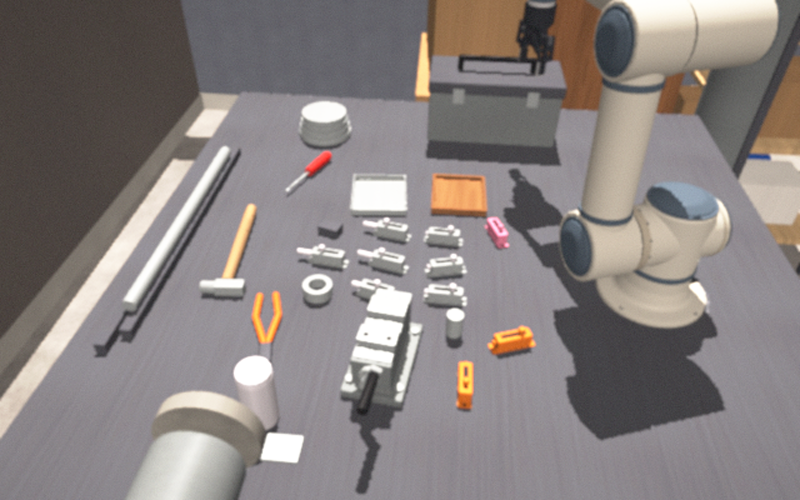

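The top view crop shows seven grey latches. Four in the upper and middle rows have bolts pointing up, at crop pixels (540,110), (443,225), (537,232) and (640,232). Three in the lower row are at (445,362), (530,362) and (630,358). The vise is on the left with its crank handle at about (100,238), and the trays are on the right. The two orange and one pink latches are look-alikes to leave alone. Next I'll enlarge each grey latch to classify its bolt.

Run:
```python
from h import *
d=np.load("top0.npz"); im,D=d["im"],d["d"]
pts=[(340,152),(304,190),(338,192),(376,192),(307,238),(336,237),(371,236)]
tiles=[]
v,u=np.mgrid[0:400,0:640]; W=unproj("top",u.ravel(),v.ravel(),depth=D.ravel()).reshape(400,640,3)
W[D==0]=np.nan
print("bench z",np.nanmedian(W[100:300,250:420,2]))
for x,y in pts:
    c=im[y-20:y+20,x-20:x+20]; tiles.append(cv2.resize(c,None,fx=5,fy=5,interpolation=cv2.INTER_CUBIC))
    w=W[y-20:y+20,x-20:x+20].reshape(-1,3); z=w[:,2]
    def rect(lo,hi):
        q=w[(z>lo)&(z<hi)]; 
        return (len(q),)+tuple(np.round(np.array(a)*1,1) for a in cv2.minAreaRect((q[:,:2]*1000).astype(np.float32))) if len(q)>3 else len(q)
    k=w[z>.036]
    print((x,y),"hous",rect(.024,.035),"all",rect(.008,.06),"knob",len(k),k.mean(0).round(4) if len(k) else None)
tiles.append(np.zeros_like(tiles[0]))
save(np.vstack([np.hstack(tiles[:4]),np.hstack(tiles[4:])]),"tiles.png")
np.save("W0",W)
```

```text
bench z 0.0023529319977499963
(340, 152) hous (169, array([697.3, -20.1]), array([23.8, 99.1]), np.float64(82.5)) all (243, array([694.8, -19.7]), array([112.8, 114. ]), np.float64(3.6)) knob 18 [ 0.6852 -0.0178  0.0406]
(304, 190) hous (178, array([571.8,  78.6]), array([24. , 88.3]), np.float64(73.3)) all (233, array([568. , 100.6]), array([ 98.4, 103.4]), np.float64(11.7)) knob 17 [0.5612 0.0832 0.0409]
(338, 192) hous (177, array([568.1, -23.3]), array([ 23.8, 105.5]), np.float64(75.4)) all (247, array([557.2, -15.1]), array([111.9,  90.3]), np.float64(20.7)) knob 19 [ 0.5581 -0.0218  0.0415]
(376, 192) hous (175, array([ 570.3, -134.3]), array([ 24.5, 103.4]), np.float64(77.5)) all (261, array([ 565.3, -138.8]), array([101.1, 119. ]), np.float64(89.9)) knob 24 [ 0.5604 -0.133   0.0398]
(307, 238) hous (163, array([426.8,  74.9]), array([74.9, 24. ]), np.float64(1.1)) all (209, array([432.5,  71. ]), array([ 98.4, 119.3]), np.float64(4.9)) knob 18 [0.4175 0.077  0.0415]
(336, 237) hous (164, array([427.5, -14. ]), array([74.8, 24.1]), np.float64(15.2)) all (228, array([439.7,  -7.5]), array([125.2,  86. ]), np.float64(39.7)) knob 22 [ 0.4189 -0.0166  0.0411]
(371, 236) hous (170, array([ 437.2, -121.9]), array([24.3, 76.1]), np.float64(87.2)) all (231, array([ 425.6, -120.1]), array([100.5, 115.5]), np.float64(1.5)) knob 19 [ 0.4274 -0.1216  0.0412]
```

View pics/tiles.png

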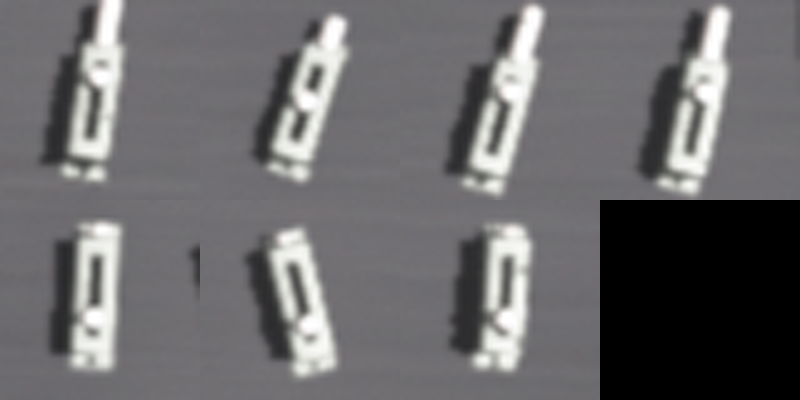

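The halfway latch is (304,190): its knob is mid-slot with a short bolt. (340,152), (338,192) and (376,192) have long bolts with the knob forward, so they are pulled out. (307,238), (336,237) and (371,236) are pushed in. Next I'll measure the vise and trays.

Run:
```python
from h import *
W=np.load("W0.npy"); 
# vise region
w=W[165:230,165:290].reshape(-1,3); w=w[w[:,2]>.004]
def R(q): 
    r=cv2.minAreaRect((q[:,:2]*1000).astype(np.float32)); return np.round(r[0],1),np.round(r[1],1),round(r[2],2),len(q)
print(np.histogram(w[:,2],np.arange(.0,.14,.005)))
for lo,hi in((.095,.106),(.109,.122),(.003,.03)):
    q=w[(w[:,2]>lo)&(w[:,2]<hi)&(w[:,1]>.10)]; print(lo,R(q))
q=w[(w[:,2]>.109)&(w[:,2]<.122)]
ang=cv2.minAreaRect((q[:,:2]*1000).astype(np.float32))[2]; print("ang",ang)
# trays
im=np.load("top0.npz")["im"].astype(int)
for nm,(a,b,c,d) in dict(steel=(150,210,390,480),wood=(215,280,395,480)).items():
    s=W[a:b,c:d]; q=s.reshape(-1,3); q=q[(q[:,2]>.011)&(q[:,2]<.025)]; print(nm,R(q))
    print(np.histogram(s[...,2],np.arange(-.004,.03,.002))[0])
save(np.load("top0.npz")["im"],"vise.png",(165,165,290,230),6)
save(np.load("top0.npz")["im"],"tray.png",(385,140,485,290),4)
np.set_printoptions(linewidth=250)
print((W[170:225:3,165:285:5,2]*1000).round().astype(int))
```

```text
(array([368, 463,  64, 412, 317,  46,  13,   7,  10,   9,  10,   8,  12,
        10,   8,  18,  28,  27,  26, 229, 494, 106, 291, 387, 118,  41,
         0,   0]), array([0.   , 0.005, 0.01 , 0.015, 0.02 , 0.025, 0.03 , 0.035, 0.04 ,
       0.045, 0.05 , 0.055, 0.06 , 0.065, 0.07 , 0.075, 0.08 , 0.085,
       0.09 , 0.095, 0.1  , 0.105, 0.11 , 0.115, 0.12 , 0.125, 0.13 ,
       0.135, 0.14 ]))
0.095 (array([531.5, 271.8]), array([205.9,  68.8]), 82.88, 769)
0.109 (array([539. , 326.9]), array([251.6,  66.3]), 82.73, 749)
0.003 (array([539.2, 320.2]), array([197.6, 380.4]), 1.56, 1670)
ang 82.72651672363281
steel (array([ 606.7, -295.3]), array([141.8, 198.9]), 5.7, 304)
[ 194  539 1001 1252 1068  647  273   95   50   35   75   60   31   12
    2    1]
wood (array([ 396.8, -324.1]), array([144.1, 262.4]), 1.76, 1196)
[169 465 857 862 660 458 536 490 333 204 162 144  76  27  10   1]
[[                   7                    6                   -4                    4                    2                    2                    4                    2                    0                
[... 8864 characters left out ...]
                  3                   -3                   23                   19
                    19                    4]
 [                   2                    2                    3                    2                   -3                    0                    0                   -1                   -1 -9223372036854775808                    0
                     3                    3                   -6                    6                   -5                   -1                    3                    0                    9                   -1                    3
                     1                   -1]]<stdin>:20: RuntimeWarning: invalid value encountered in cast
```

View pics/vise.png

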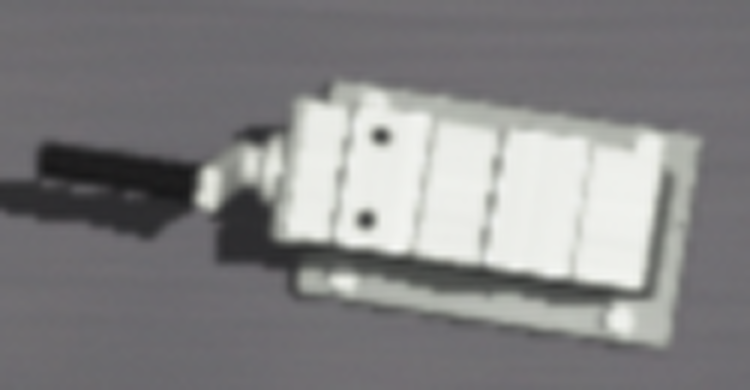

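View pics/tray.png

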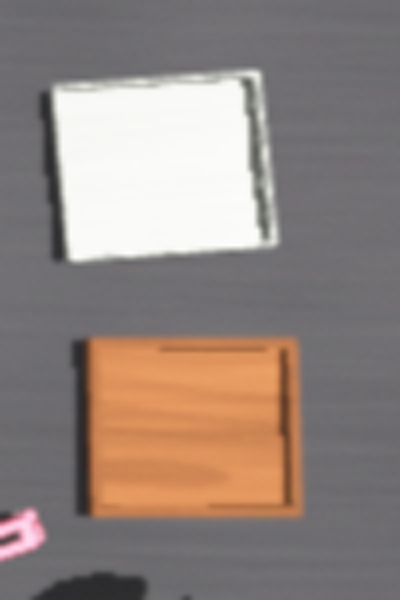

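Vise crop: from the left come the end block, the sliding jaw at (345-430), the seat slot at (430-490) and the fixed jaw at (490-590). The crank handle is at (40-200, 170). The tray crop gives the tray corners, which I'll fit.

Run:
```python
from h import *
np.set_printoptions(linewidth=200,suppress=True)
W=np.load("W0.npy"); W[...,2]-=0.0008
w=W[165:230,165:290].reshape(-1,3); w=w[w[:,2]>.09]
th=np.deg2rad(-7.27); ex=np.array([np.cos(th),np.sin(th)]); ey=np.array([-ex[1],ex[0]])
X=w[:,:2]@ex*1000; Y=w[:,:2]@ey*1000; Z=w[:,2]*1000
j=(Z>108)&(Z<122)&(Y<290)
for a in range(150,300,2):
    s=(Y>=a)&(Y<a+2)
    if s.sum()>3: print(a,s.sum(),Z[s].mean().round(1),X[s].min().round(1),X[s].max().round(1), np.median(X[s]).round(1))
h=(Y>320)&(Z>100); print("handle",h.sum(),np.percentile(X[h],[2,50,98]),np.percentile(Y[h],[1,99]),np.percentile(Z[h],[50,90]))
hp=np.array([X[h],Y[h]]).T; print(cv2.minAreaRect(hp.astype(np.float32)))
for nm,c in dict(steel=[(52,86),(260,70),(278,243),(68,262)],wood=[(90,340),(299,340),(302,517),(88,517)]).items():
    c=(np.array(c)+.5)/4-.5+[385,140]; P=unproj("top",c[:,0],c[:,1],z=.016)[:,:2]*1000
    print(nm,P.round(1),P.mean(0),[np.linalg.norm(P[i]-P[i-1]).round(1) for i in range(4)],[np.degrees(np.arctan2(*(P[i]-P[i-1])[::-1])).round(1) for i in range(4)])
```

```text
234 19 98.8 463.2 524.0 501.9
236 16 101.1 466.0 523.8 487.5
238 16 101.5 462.9 523.0 491.6
240 16 101.8 462.3 517.1 495.4
242 14 100.6 465.3 522.6 493.6
244 17 101.0 462.0 524.9 487.5
246 17 102.0 461.3 521.3 495.9
248 15 100.9 467.2 524.7 492.9
250 18 100.4 461.2 524.7 490.9
252 14 100.0 463.6 521.2 491.0
254 16 100.5 465.6 524.3 496.2
256 16 102.2 463.3 523.6 492.6
258 15 101.0 462.6 520.4 490.7
260 17 101.4 462.0 523.5 488.4
262 13 101.8 470.8 522.7 493.3
264 19 100.6 461.8 525.0 496.6
266 28 107.9 461.4 523.3 492.4
268 19 113.9 460.4 526.4 497.1
270 15 114.9 462.4 525.8 494.0
272 19 113.6 460.5 524.8 490.6
274 17 114.2 462.1 524.3 499.3
276 17 114.7 461.6 521.0 492.8
278 14 114.1 461.2 524.0 491.1
280 22 115.8 464.0 523.5 493.3
282 15 116.3 460.6 520.1 486.1
284 16 115.1 460.2 526.4 495.8
286 18 115.1 468.6 526.1 498.5
288 17 114.1 460.4 525.1 490.5
290 14 114.5 462.0 516.0 491.1
292 18 113.4 461.7 524.9 492.0
294 17 114.4 464.6 524.5 501.3
296 18 114.5 461.1 518.5 488.5
298 15 114.8 460.9 524.1 492.2
handle 774 [461.87911538 484.36973967 524.1685062 ] [321.17487122 514.59669461] [113.72845544 122.1997974 ]
((492.3194885253906, 419.3152770996094), (65.9108657836914, 198.6979217529297), 0.8384848833084106)
steel [[ 662.5 -201.7]
 [ 679.7 -363.6]
 [ 545.2 -377. ]
 [ 526.4 -214.9]] [ 603.45598993 -289.31412061] [np.float64(136.7), np.float64(162.9), np.float64(135.1), np.float64(163.2)] [np.float64(5.5), np.float64(-84.0), np.float64(-174.3), np.float64(96.6)]
wood [[ 467.2 -232.1]
 [ 471.1 -392.8]
 [ 337.  -394.3]
 [ 333.5 -231.3]] [ 402.19457321 -312.64568506] [np.float64(133.7), np.float64(160.7), np.float64(134.1), np.float64(163.1)] [np.float64(-0.4), np.float64(-88.6), np.float64(-179.4), np.float64(91.2)]
```

Run:
```python
from h import *
W=np.load("W0.npy"); W[...,2]-=0.0008
w=W[165:230,165:290].reshape(-1,3); w=w[w[:,2]>.07]
th=np.deg2rad(-7.27); ex=np.array([np.cos(th),np.sin(th)]); ey=np.array([-ex[1],ex[0]])
X=w[:,:2]@ex*1000; Y=w[:,:2]@ey*1000; Z=w[:,2]*1000
for a in range(300,420,2):
    s=(Y>=a)&(Y<a+2)
    if s.sum()>1: print(a,s.sum(),Z[s].mean().round(1),end=" | ")
for lo,hi in((267,307),(335,380)):
    j=(Z>108)&(Z<122)&(Y>lo)&(Y<hi); print(cv2.minAreaRect(np.array([X[j],Y[j]]).T.astype(np.float32)))
for a in range(420,530,6):
    s=(Y>=a)&(Y<a+6)&(Z>90)
    if s.sum()>1: print(a,s.sum(),Z[s].mean().round(1),X[s].min().round(1),X[s].max().round(1))
# seat line fits from colour picture: fixed jaw edge & sliding face edge
for nm,pts,z in(("fixed",[(500,125),(484,257)],.114),("slid",[(437,112),(415,250)],.114),("jawback",[(350,105),(335,243)],.114),("fixback",[(590,148),(574,276)],.114)):
    c=(np.array(pts)+.5)/6-.5+[165,165]; P=unproj("top",c[:,0],c[:,1],z=z)[:,:2]*1000; print(nm,(P@ex).round(1),(P@ey).round(1))
```

```text
300 18 114.7 | 302 16 115.5 | 304 18 114.5 | 306 8 112.7 | 308 5 100.7 | 310 18 101.4 | 312 16 99.9 | 314 14 100.3 | 316 17 99.4 | 318 18 101.2 | 320 14 101.5 | 322 18 100.9 | 324 17 100.6 | 326 14 100.2 | 328 16 101.2 | 330 15 100.6 | 332 17 100.0 | 334 16 100.2 | 336 18 99.6 | 338 14 101.1 | 340 19 101.2 | 342 33 108.3 | 344 18 114.8 | 346 15 113.1 | 348 19 114.3 | 350 15 114.9 | 352 20 114.4 | 354 13 111.6 | 356 20 112.3 | 358 17 114.5 | 360 18 114.8 | 362 18 115.1 | 364 12 114.1 | 366 19 113.9 | 368 18 114.9 | 370 17 112.5 | 372 15 114.7 | 374 20 112.7 | 376 14 113.6 | 378 4 111.7 | 380 9 102.5 | 382 15 100.9 | 384 13 100.7 | 386 19 100.0 | 388 15 101.5 | 390 15 100.6 | 392 18 99.5 | 394 14 101.5 | 396 18 100.4 | 398 17 98.4 | 400 17 99.2 | 402 22 99.8 | 404 11 99.0 | 406 20 98.8 | 408 16 98.2 | 410 11 97.7 | 412 7 93.9 | 414 4 90.1 | 416 9 89.7 | 418 7 90.8 | ((493.302001953125, 287.0672912597656), (39.5976676940918, 66.26241302490234), 89.99668884277344)
((493.2378845214844, 360.4658508300781), (37.02389144897461, 65.87969970703125), 89.66620635986328)
432 36 111.0 468.5 496.7
438 16 117.8 467.8 495.7
444 16 120.7 469.3 486.3
450 13 121.4 470.6 486.0
456 13 120.5 470.0 484.4
462 14 121.0 469.6 486.6
468 14 122.2 471.0 485.7
474 12 120.3 470.1 484.5
480 16 122.0 469.6 486.3
486 10 120.3 471.3 485.8
492 14 121.7 469.7 484.1
498 16 120.0 469.7 486.8
504 11 120.9 471.0 485.8
510 14 122.4 470.1 484.4
516 5 122.1 472.3 483.8
fixed [526.9 464.3] [310.8 308. ]
slid [528.4 462.7] [341.  340.3]
jawback [525.5 460.2] [381.8 377.7]
fixback [522.5 461.8] [267.4 265. ]
```

Emit:
carry_out(
  series=[
    [[0,0,0],1],
    [[0,0,0],1],
    [[0,0,0],1],
    [[0.443,-0.874,0],0],
    [[0.443,-0.874,0],0],
    [[0.443,-0.874,0],0],
    [[0.443,-0.874,0],0],
    [[0.443,-0.874,0],0],
    [[0.443,-0.874,0],0],
    [[0.443,-0.874,0],0],
    [[0.443,-0.874,0],0],
    [[0.443,-0.874,0],0],
  ],
  claw=0.3,
  squeeze=40,
)

```text
clock: 1.7
ee_pos: [0.4038, -0.232, 0.4049]
eef_rot: [0.0, 1.0, -0.0, 0.0]
ft_force: [1.1, -0.4, 1.0]
grip_width: 0.0555
grasp_force: 0.0
```

```bash
cat >> h.py <<'E'
def yaw():
    w,x,y,z=sensors.read_state()["eef_rot"]; return np.degrees(np.arctan2(2*(x*y+w*z),1-2*(y*y+z*z)))
def plan(x,y,z,yw=None):
    """mm targets -> total shift in units along present tool axes, and roll units"""
    s=sensors.read_state(); p=s["ee_pos"]*1000; a=np.radians(yaw()); d=np.array([x,y,z])-p
    print("at",p.round(1),"yaw",round(np.degrees(a),2),"t",s["clock"],"units",
      (np.array([d[0]*np.cos(a)+d[1]*np.sin(a), d[0]*np.sin(a)-d[1]*np.cos(a), -d[2]])/40).round(3),
      "roll",None if yw is None else round((np.degrees(a)-yw)/8,3))
def latches(zlo=.024,zhi=.0365,off=0):
    im,D=get_image("top"); v,u=np.mgrid[0:400,0:640]
    W=unproj("top",u.ravel(),v.ravel(),depth=D.ravel()).reshape(400,640,3); W[...,2]-=.0008+off
    f=im.astype(int); grey=(f.max(2)-f.min(2)<40)
    m=((W[...,2]>zlo)&(W[...,2]<zhi)&grey&(D>0)).astype(np.uint8); m[:140]=0; m[:,:285]=0; m[300:]=0
    n,l,st,_=cv2.connectedComponentsWithStats(m,connectivity=8)
    for i in range(1,n):
        if st[i,4]<60: continue
        q=W[l==i]; c,sz,a=cv2.minAreaRect((q[:,:2]*1000).astype(np.float32))
        if sz[0]<sz[1]: sz=sz[::-1]; a+=90
        a=(a+90)%180-90; e=np.array([np.cos(np.radians(a)),np.sin(np.radians(a))])
        cc=np.array(c)-e*(sz[0]-70)/2
        print("latch centre",cc.round(1),"yaw",round(a,1),"size",np.round(sz,1),"px",np.round(st[i,:2]+st[i,2:4]/2))
    return im,W
E
python3 - <<'E'
from h import *
latches(); plan(563,81,300,-16.7)
E
```

```text
latch centre [689.5  91.1] yaw 48.6 size [59.3 56.5] px [305. 151.]
latch centre [682.5 -18.1] yaw -7.7 size [73.9 23.9] px [340. 152.]
latch centre [ 553.8 -130.6] yaw -11.8 size [101.3  24.1] px [376. 190.]
latch centre [562.4  81.4] yaw -16.7 size [72.8 24.1] px [306. 191.]
latch centre [551.1 -18.9] yaw -14.9 size [82.1 23.8] px [338. 194.]
latch centre [423.8  75.7] yaw -2.1 size [75.4 23.7] px [306. 236.]
latch centre [ 434.  -122.1] yaw -3.5 size [69.9 24.2] px [372. 235.]
latch centre [425.2 -14.9] yaw 14.6 size [73.9 23.8] px [336. 236.]
latch centre [ 287.1 -592.3] yaw -0.4 size [222.1   7.6] px [528. 262.]
at [ 405.7 -228.1  405.2] yaw 0.25 t 1.75 units [ 3.966 -7.709  2.63 ] roll 2.119
```

Emit:
carry_out(
  series=[
    [[0.44,-0.857,0.2],0],
    [[0.44,-0.857,0.2],0],
    [[0.44,-0.857,0.2],0],
    [[0.44,-0.857,0.2],0],
    [[0.44,-0.857,0.2],0],
    [[0.44,-0.857,0.2],0],
    [[0.44,-0.857,0.2],0],
    [[0.44,-0.857,0.2],0],
    [[0.44,-0.857,0.2],0],
    [[0,0,0.4],1],
    [[0,0,0.4],1],
    [[0,0,0],0.11],
  ],
)

```text
clock: 2.95
ee_pos: [0.5615, 0.0752, 0.2977]
eef_rot: [0.001, 0.989, -0.147, -0.002]
ft_force: [1.0, -0.2, -0.6]
grip_width: 0.0553
grasp_force: 0.0
```

Run:
```python
from h import *
plan(562.7,81.3,190,-16.7)
```

```text
at [561.5  75.2 297.7] yaw -16.95 t 2.95 units [-0.017 -0.155  2.693] roll -0.031
```

Emit:
carry_out(
  series=[
    [[0,-0.15,0.5],0],
    [[0,0,0.5],0],
    [[0,0,0.5],0],
    [[0,0,0.5],0],
    [[0,0,0.4],0],
    [[0,0,0.2],0],
    [[0,0,0],0],
    [[0,0,0],0],
  ],
)

```text
clock: 3.75
ee_pos: [0.564, 0.0807, 0.1977]
eef_rot: [-0.0, 0.989, -0.147, 0.001]
ft_force: [0.4, -0.4, -0.3]
grip_width: 0.0555
grasp_force: 0.0
```

Run:
```python
from h import *
plan(562.7,81.3,190,-16.7)
im,_=get_image("side"); p=proj("side",[.56,.08,.05])[0].astype(int); save(im,"s1.png",(p[0]-50,p[1]-60,p[0]+50,p[1]+40),5)
```

```text
at [564.   80.7 197.7] yaw -16.86 t 3.75 units [-0.035 -0.006  0.192] roll -0.02
```

View pics/s1.png

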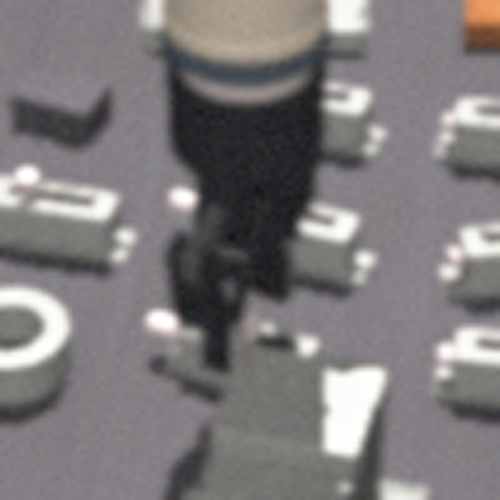

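The gripper straddles the halfway latch, around (215,340) in the crop. I'll lower the last bit and grip.

Emit:
carry_out(
  series=[
    [[-0.035,0,0.2],0],
    [[0,0,0],0],
    [[0,0,0],0],
  ],
)

```text
clock: 4.1
ee_pos: [0.5622, 0.0812, 0.1885]
eef_rot: [0.0, 0.989, -0.147, -0.0]
ft_force: [-0.9, 0.3, 0.7]
grip_width: 0.0554
grasp_force: 0.0
```

Emit:
carry_out(
  series=[
    [[0,0,0],0],
    [[0,0,0],0],
    [[0,0,0],0],
    [[0,0,0],0],
    [[0,0,0],0],
    [[0,0,0],0],
  ],
  claw=-1,
  squeeze=50,
)

```text
clock: 4.7
ee_pos: [0.5625, 0.0812, 0.1892]
eef_rot: [-0.0, 0.989, -0.147, 0.0]
ft_force: [-0.2, 0.7, 4.8]
grip_width: 0.0229
grasp_force: 51.2
```

Emit:
carry_out(
  series=[
    [[0,0,-0.3],0],
    [[0,0,-0.6],0],
    [[0,0,-0.8],0],
    [[0,0,-0.8],0],
    [[0,0,-0.8],0],
    [[0,0,-0.7],0],
    [[0,0,-0.4],0],
    [[0,0,0],-0.6],
    [[0,0,0],-0.6],
    [[0,0,0],0],
  ],
)

```text
clock: 5.7
ee_pos: [0.5622, 0.081, 0.3638]
eef_rot: [0.0, 0.998, -0.063, -0.001]
ft_force: [0.7, 0.0, -2.7]
grip_width: 0.0228
grasp_force: 50.5
```

Run:
```python
from h import *
th=np.deg2rad(-7.27); ex=np.array([np.cos(th),np.sin(th)]); ey=np.array([-ex[1],ex[0]])
c=493.3*ex+(319+4)*ey; print(c)
plan(c[0],c[1],290,-7.27)
```

```text
[530.20839252 257.97858535]
at [562.2  81.  363.8] yaw -7.25 t 5.7 units [-1.353 -4.287  1.845] roll 0.003
```

Emit:
carry_out(
  series=[
    [[-0.2,-0.5,0],0],
    [[-0.25,-0.8,0],0],
    [[-0.25,-0.85,0],0],
    [[-0.25,-0.85,0],0],
    [[-0.2,-0.75,0],0],
    [[-0.2,-0.537,0],0],
    [[0,0,0.4],0],
    [[0,0,0.4],0],
    [[0,0,0.4],0],
    [[0,0,0],0],
    [[0,0,0],0],
  ],
)

```text
clock: 6.8
ee_pos: [0.5307, 0.2571, 0.3156]
eef_rot: [0.001, 0.998, -0.064, -0.001]
ft_force: [0.0, 0.3, -1.3]
grip_width: 0.0226
grasp_force: 50.5
```

Run:
```python
from h import *
plan(530.2,258.0,289.2,-7.27)
im,D=get_image("top"); save(im,"v2.png",(180,150,300,240),6)
```

```text
at [530.7 257.1 315.6] yaw -7.38 t 6.8 units [-0.014 -0.02   0.659] roll -0.014
```

View pics/v2.png

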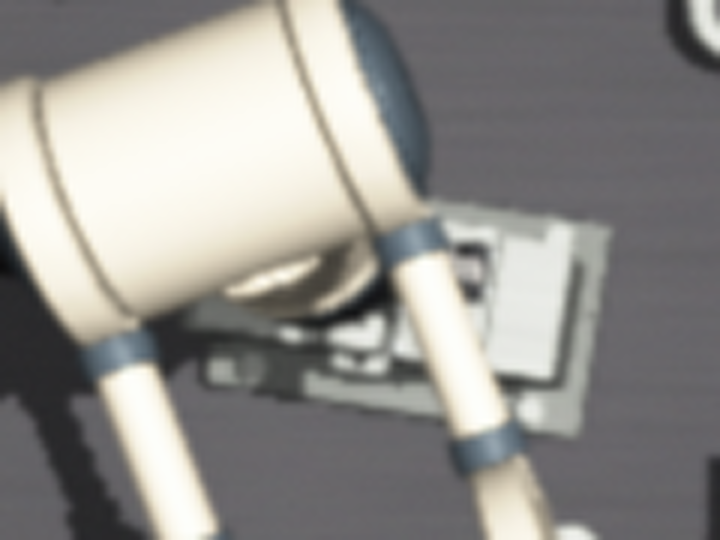

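The arm hides most of the slot, but the latch's foot end shows at (355,365) over it. I'll descend gently and watch the force.

Emit:
carry_out(
  series=[
    [[-0.014,-0.02,0.15],0],
    [[0,0,0.15],0],
    [[0,0,0.12],0],
    [[0,0,0.1],0],
    [[0,0,0.05],0],
    [[0,0,0.03],0],
    [[0,0,0],0],
    [[0,0,0],0],
  ],
)

```text
clock: 7.65
ee_pos: [0.5301, 0.259, 0.2929]
eef_rot: [-0.0, 0.998, -0.064, 0.0]
ft_force: [-0.3, -0.7, -1.6]
grip_width: 0.0228
grasp_force: 50.5
```

Run:
```python
from h import *
plan(530.2,258.0,289.2,-7.27)
```

```text
at [530.1 259.  292.9] yaw -7.28 t 7.65 units [0.006 0.024 0.093] roll -0.002
```

Emit:
carry_out(
  series=[
    [[0,0.01,0.04],0],
    [[0,0,0.03],0],
    [[0,0,0.02],0],
    [[0,0,0],0],
    [[0,0,0],0],
  ],
)

```text
clock: 8.15
ee_pos: [0.53, 0.2585, 0.2893]
eef_rot: [-0.0, 0.998, -0.064, 0.0]
ft_force: [-0.6, 1.0, -0.2]
grip_width: 0.0228
grasp_force: 50.7
```

Emit:
carry_out(
  series=[
    [[0,0,0.02],0],
    [[0,0,0],0],
  ],
)

```text
clock: 8.35
ee_pos: [0.5299, 0.2585, 0.2893]
eef_rot: [-0.0, 0.998, -0.064, 0.0]
ft_force: [-3.1, -1.1, 5.5]
grip_width: 0.0225
grasp_force: 51.3
```

Emit:
carry_out(
  series=[
    [[0,0,0],0],
    [[0,0,0],0],
    [[0,0,0],0],
    [[0,0,0],0],
  ],
  claw=0,
)

```text
clock: 8.75
ee_pos: [0.5301, 0.2585, 0.288]
eef_rot: [0.0, 0.998, -0.064, -0.0]
ft_force: [0.7, 0.4, -0.7]
grip_width: 0.0428
grasp_force: 0.0
```

Emit:
carry_out(
  series=[
    [[0,0,-0.4],0],
    [[0,0,-0.5],0],
    [[0,0,-0.5],0],
    [[0,0,-0.5],0],
    [[0,-0.8,0],0],
    [[0,-0.8,0],0],
    [[0,-0.8,0],0],
    [[0,-0.8,0],0],
    [[0,-0.5,0],0],
    [[0,0,0],0],
  ],
)

```text
clock: 9.75
ee_pos: [0.5484, 0.4077, 0.3646]
eef_rot: [-0.0, 0.998, -0.062, -0.0]
ft_force: [0.3, 0.2, -0.5]
grip_width: 0.0428
grasp_force: 0.0
```

Run:
```python
from h import *
im,D=get_image("top"); save(im,"v3.png",(165,150,300,240),5.8)
im,D=get_image("side"); save(im,"s3.png",(250,190,350,340),4)
np.savez("top1",im=im)
plan(551,420.7,300,-7.27)
```

```text
at [548.7 405.4 364.9] yaw -7.25 t 9.85 units [ 0.008 -0.386  1.623] roll 0.002
```

View pics/v3.png

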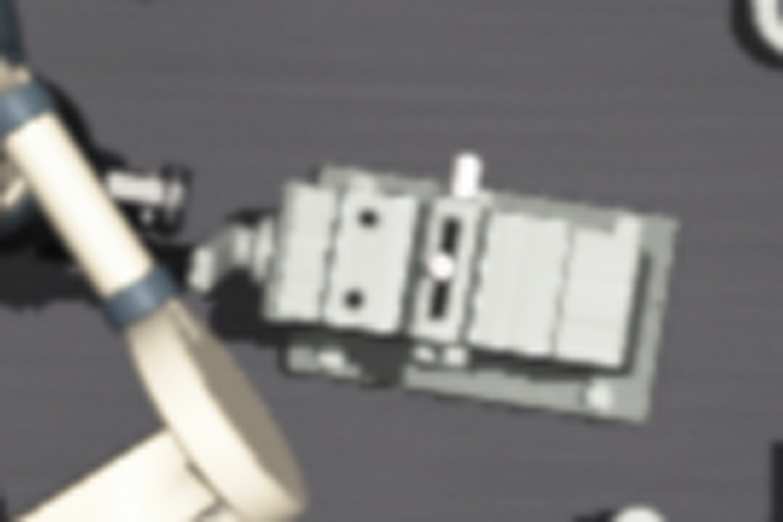

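The halfway latch sits in the slot between the jaws, with its knob mid-slot at (440,265) and the crank arm at (205,270). Next I'll turn the tool to pinch the crank handle.

Emit:
carry_out(
  series=[
    [[0,0,0],-0.94],
    [[0,0,0],-0.94],
    [[0,0,0],-0.94],
    [[0,0,0],-0.94],
    [[0,0,0],-0.94],
    [[0,0,0],-0.94],
    [[0,0,0],-0.94],
    [[0,0,0],-0.94],
    [[0,0,0],-0.94],
    [[0,0,0],-0.94],
    [[0,0,0],-0.94],
    [[0,0,0],-0.91],
  ],
)

```text
clock: 11.05
ee_pos: [0.549, 0.4039, 0.3654]
eef_rot: [0.0, 0.749, 0.662, 0.0]
ft_force: [0.1, 0.2, 0.2]
grip_width: 0.0424
grasp_force: 0.0
```

Run:
```python
from h import *
th=np.deg2rad(-7.27); ex=np.array([np.cos(th),np.sin(th)]); ey=np.array([-ex[1],ex[0]])
c=478*ex+497*ey; plan(*c,269,82.73)
# circle rows from theta0=.373 step 15 deg, in units: tool y = vise x, tool z = down
t0=.373
t=t0+np.radians(15)*np.arange(0,27)
x=-42*np.sin(t); z=42*np.cos(t)
print(np.c_[np.degrees(t[1:]),np.diff(x)/40,-np.diff(z)/40].round(3).tolist())
```

```text
at [549.  403.9 365.4] yaw 82.93 t 11.05 units [ 0.674 -0.384  2.41 ] roll 0.025
[[36.371, -0.24, 0.132], [51.371, -0.198, 0.19], [66.371, -0.142, 0.235], [81.371, -0.076, 0.263], [96.371, -0.005, 0.274], [111.371, 0.066, 0.266], [126.371, 0.132, 0.24], [141.371, 0.19, 0.198], [156.371, 0.235, 0.142], [171.371, 0.263, 0.076], [186.371, 0.274, 0.005], [201.371, 0.266, -0.066], [216.371, 0.24, -0.132], [231.371, 0.198, -0.19], [246.371, 0.142, -0.235], [261.371, 0.076, -0.263], [276.371, 0.005, -0.274], [291.371, -0.066, -0.266], [306.371, -0.132, -0.24], [321.371, -0.19, -0.198], [336.371, -0.235, -0.142], [351.371, -0.263, -0.076], [366.371, -0.274, -0.005], [381.371, -0.266, 0.066], [396.371, -0.24, 0.132], [411.371, -0.198, 0.19]]
```

Emit:
carry_out(
  series=[
    [[0.34,-0.19,0],0],
    [[0.33,-0.19,0],0],
    [[0,0,0.5],0],
    [[0,0,0.5],0],
    [[0,0,0.5],0],
    [[0,0,0.5],0],
    [[0,0,0.3],0],
    [[0,0,0.1],0],
    [[0,0,0],0],
    [[0,0,0],0],
  ],
  claw=0,
)

```text
clock: 12.05
ee_pos: [0.5372, 0.4342, 0.2697]
eef_rot: [0.0, 0.751, 0.661, 0.001]
ft_force: [-0.6, 0.5, 0.9]
grip_width: 0.0425
grasp_force: 0.0
```

Emit:
carry_out(
  series=[
    [[0,0,0],0],
    [[0,0,0],0],
    [[0,0,0],0],
    [[0,0,0],0],
    [[0,0,0],0],
  ],
  claw=-1,
  squeeze=40,
)

```text
clock: 12.55
ee_pos: [0.5372, 0.434, 0.2695]
eef_rot: [-0.0, 0.751, 0.661, 0.001]
ft_force: [-2.0, 0.8, 4.8]
grip_width: 0.0166
grasp_force: 39.1
```

Run:
```python
from h import *
th=np.deg2rad(-7.27); ex=np.array([np.cos(th),np.sin(th)]); ey=np.array([-ex[1],ex[0]])
c=478*ex+497*ey; plan(*c,269,82.73); print(sensors.read_state()["ft_force"])
```

```text
at [537.2 434.  269.5] yaw 82.72 t 12.55 units [-0.037  0.002  0.012] roll -0.002
[-1.95305488  0.83303844  4.84224808]
```

Pinched. Starting the crank.

Emit:
carry_out(
  series=[
    [[0,-0.24,0.132],0],
    [[0,-0.198,0.19],0],
    [[0,-0.142,0.235],0],
    [[0,-0.076,0.263],0],
    [[0,0,0],0],
  ],
)

```text
clock: 13.05
ee_pos: [0.5108, 0.4375, 0.2325]
eef_rot: [-0.0, 0.75, 0.661, -0.0]
ft_force: [2.1, 4.3, -3.4]
grip_width: 0.0167
grasp_force: 39.0
```

```bash
cat > c.py <<'E'
from h import *
th=np.deg2rad(-7.27); ex=np.array([np.cos(th),np.sin(th)]); ey=np.array([-ex[1],ex[0]])
def cr():
    nets.look_for("top","crank") if 0 else get_image("top")
    s=sensors.read_state(); p=s["ee_pos"]*1000; X=p[:2]@ex-493.3; Y=p[:2]@ey; Z=p[2]-155-75
    f=s["ft_force"]; print("t",s["clock"],"x",X.round(1),"Y",Y.round(1),"z",Z.round(1),"r",np.hypot(X,Z).round(1),"ang",np.degrees(np.arctan2(-X,Z)).round(1),"F x,y,z",(f[:2]@ex).round(1),(f[:2]@ey).round(1),f[2].round(1),"w",s["grip_width"].round(4))
if __name__=="__main__": cr()
E
python3 c.py
```

```text
Traceback (most recent call last):
  File "c.py", line 7, in <module>
    if __name__=="__main__": cr()
                             ~~^^
  File "c.py", line 6, in cr
    f=s["ft_force"]; print("t",s["clock"],"x",X.round(1),"Y",Y.round(1),"z",Z.round(1),"r",np.hypot(X,Z).round(1),"ang",np.degrees(np.arctan2(-X,Z)).round(1),"F x,y,z",(f[:2]@ex).round(1),(f[:2]@ey).round(1),f[2].round(1),"w",s["grip_width"].round(4))
                                                                                                                                                                                                                                  ^^^^^^^^^^^^^^^^^^^^^
AttributeError: 'float' object has no attribute 'round'
```

```bash
sed -i 's/s\["grip_width"\].round(4)/round(s["grip_width"],4)/' c.py; python3 c.py
```

```text
t 13.15 x -41.8 Y 498.6 z 3.1 r 42.0 ang 85.7 F x,y,z 1.0 4.5 -2.8 w 0.0169
```

```bash
cat >> c.py <<'E'
    import sys
    s=sensors.read_state(); p=s["ee_pos"]*1000; X=p[:2]@ex-493.3; Z=p[2]-230
    a=np.arctan2(-X,Z); st=float(sys.argv[1]); n=int(sys.argv[2])
    t=a+np.radians(st)*np.arange(1,n+1); Q=np.c_[-42*np.sin(t),42*np.cos(t)]; dq=np.diff(np.vstack([[X,Z],Q]),axis=0)/40
    print([[[0,round(u,2),round(-v,2)],0] for u,v in dq])
E
python3 c.py 15 11
```

```text
File "c.py", line 8
    import sys
IndentationError: unexpected indent
```

```bash
sed -i 's/^if __name__.*/if __name__=="__main__":\n    cr()/' c.py; python3 c.py 15 11
```

```text
t 13.2 x -41.8 Y 498.6 z 3.4 r 42.0 ang 85.4 F x,y,z 1.2 4.4 -3.2 w 0.0165
[[[0, np.float64(0.01), np.float64(0.27)], 0], [[0, np.float64(0.08), np.float64(0.26)], 0], [[0, np.float64(0.15), np.float64(0.23)], 0], [[0, np.float64(0.2), np.float64(0.18)], 0], [[0, np.float64(0.24), np.float64(0.13)], 0], [[0, np.float64(0.27), np.float64(0.06)], 0], [[0, np.float64(0.27), np.float64(-0.01)], 0], [[0, np.float64(0.26), np.float64(-0.08)], 0], [[0, np.float64(0.23), np.float64(-0.15)], 0], [[0, np.float64(0.18), np.float64(-0.2)], 0], [[0, np.float64(0.13), np.float64(-0.24)], 0]]
```

Emit:
carry_out(
  series=[
    [[0,0.01,0.27],0],
    [[0,0.08,0.26],0],
    [[0,0.15,0.23],0],
    [[0,0.2,0.18],0],
    [[0,0.24,0.13],0],
    [[0,0.27,0.06],0],
    [[0,0.27,-0.01],0],
    [[0,0,0],0],
    [[0,0,0],0],
  ],
)

```text
clock: 14.1
ee_pos: [0.5607, 0.4309, 0.1896]
eef_rot: [0.0, 0.751, 0.661, 0.001]
ft_force: [3.0, 5.5, -2.3]
grip_width: 0.0167
grasp_force: 39.2
```

```bash
python3 c.py 15 10|sed 's/np.float64(\([^)]*\))/\1/g'
```

```text
t 14.15 x 8.3 Y 498.4 z -40.5 r 41.3 ang -168.5 F x,y,z 1.9 5.5 -1.9 w 0.0173
[[[0, 0.26, -0.07], 0], [[0, 0.23, -0.15], 0], [[0, 0.18, -0.21], 0], [[0, 0.12, -0.25], 0], [[0, 0.05, -0.27], 0], [[0, -0.02, -0.27], 0], [[0, -0.09, -0.26], 0], [[0, -0.15, -0.23], 0], [[0, -0.21, -0.18], 0], [[0, -0.25, -0.12], 0]]
```

Good: 191.5° so far with low forces. Continuing.

Emit:
carry_out(
  series=[
    [[0,0.26,-0.07],0],
    [[0,0.23,-0.15],0],
    [[0,0.18,-0.21],0],
    [[0,0.12,-0.25],0],
    [[0,0.05,-0.27],0],
    [[0,-0.02,-0.27],0],
    [[0,-0.09,-0.26],0],
    [[0,-0.15,-0.23],0],
    [[0,0,0],0],
    [[0,0,0],0],
  ],
)

```text
clock: 15.15
ee_pos: [0.5832, 0.4281, 0.2589]
eef_rot: [0.0, 0.751, 0.661, 0.001]
ft_force: [1.1, 4.9, 1.2]
grip_width: 0.0164
grasp_force: 40.1
```

```bash
python3 c.py 10 10|sed 's/np.float64(\([^)]*\))/\1/g'
```

```text
t 15.2 x 31.0 Y 498.4 z 28.8 r 42.3 ang -47.1 F x,y,z 0.8 5.2 2.0 w 0.0169
[[[0, -0.14, -0.12], 0], [[0, -0.16, -0.1], 0], [[0, -0.17, -0.07], 0], [[0, -0.18, -0.04], 0], [[0, -0.18, -0.01], 0], [[0, -0.18, 0.03], 0], [[0, -0.17, 0.06], 0], [[0, -0.16, 0.09], 0], [[0, -0.14, 0.11], 0], [[0, -0.12, 0.14], 0]]
```

Emit:
carry_out(
  series=[
    [[0,-0.14,-0.12],0],
    [[0,-0.16,-0.1],0],
    [[0,-0.17,-0.07],0],
    [[0,-0.18,-0.04],0],
    [[0,0,0],0],
  ],
)

```text
clock: 15.7
ee_pos: [0.5568, 0.4315, 0.2723]
eef_rot: [0.0, 0.751, 0.661, 0.001]
ft_force: [-0.3, 5.3, 2.2]
grip_width: 0.0165
grasp_force: 40.2
```

```bash
python3 c.py 8 10|sed 's/np.float64(\([^)]*\))/\1/g'
```

```text
t 15.75 x 4.5 Y 498.4 z 42.3 r 42.6 ang -6.1 F x,y,z -1.7 4.5 1.2 w 0.0169
[[[0, -0.15, 0.01], 0], [[0, -0.15, 0.02], 0], [[0, -0.14, 0.04], 0], [[0, -0.14, 0.05], 0], [[0, -0.13, 0.07], 0], [[0, -0.12, 0.09], 0], [[0, -0.1, 0.11], 0], [[0, -0.09, 0.12], 0], [[0, -0.07, 0.13], 0], [[0, -0.05, 0.14], 0]]
```

Emit:
carry_out(
  series=[
    [[0,-0.15,0.01],0],
    [[0,-0.08,0.01],0],
    [[0,0,0],0],
    [[0,0,0],0],
  ],
)

```text
clock: 16.15
ee_pos: [0.5484, 0.4324, 0.2723]
eef_rot: [0.0, 0.751, 0.661, 0.001]
ft_force: [2.1, 4.8, 3.2]
grip_width: 0.0166
grasp_force: 40.4
```

Emit:
carry_out(
  series=[
    [[0,-0.07,0.01],0],
    [[0,-0.07,0.02],0],
    [[0,0,0],0],
    [[0,0,0],0],
  ],
)

```text
clock: 16.55
ee_pos: [0.5435, 0.4329, 0.2717]
eef_rot: [0.001, 0.751, 0.66, 0.002]
ft_force: [5.2, 3.5, 4.4]
grip_width: 0.0163
grasp_force: 40.5
```

```bash
python3 c.py 5 8|sed 's/np.float64(\([^)]*\))/\1/g'
```

```text
t 16.6 x -8.9 Y 498.2 z 41.7 r 42.6 ang 12.0 F x,y,z 3.9 5.8 5.2 w 0.0164
[[[0, -0.09, 0.04], 0], [[0, -0.09, 0.03], 0], [[0, -0.08, 0.04], 0], [[0, -0.08, 0.05], 0], [[0, -0.08, 0.05], 0], [[0, -0.07, 0.06], 0], [[0, -0.07, 0.06], 0], [[0, -0.06, 0.07], 0]]
```

Emit:
carry_out(
  series=[
    [[0,-0.09,0.03],0],
    [[0,-0.09,0.03],0],
    [[0,0,0],0],
    [[0,0,0],0],
  ],
)

```text
clock: 17.0
ee_pos: [0.5371, 0.4336, 0.2701]
eef_rot: [0.002, 0.751, 0.66, 0.004]
ft_force: [8.4, 4.5, 4.9]
grip_width: 0.0164
grasp_force: 40.6
```

Emit:
carry_out(
  series=[
    [[0,-0.08,0.04],0],
    [[0,-0.08,0.05],0],
    [[0,0,0],0],
    [[0,0,0],0],
  ],
)

```text
clock: 17.4
ee_pos: [0.5315, 0.4341, 0.2678]
eef_rot: [0.002, 0.751, 0.66, 0.005]
ft_force: [12.0, 2.8, 7.5]
grip_width: 0.0168
grasp_force: 41.0
```

```bash
python3 c.py 5 8|sed 's/np.float64(\([^)]*\))/\1/g'
```

```text
t 17.45 x -21.0 Y 497.9 z 37.8 r 43.2 ang 29.0 F x,y,z 10.2 4.9 8.2 w 0.0165
[[[0, -0.06, 0.07], 0], [[0, -0.07, 0.05], 0], [[0, -0.07, 0.06], 0], [[0, -0.06, 0.07], 0], [[0, -0.06, 0.07], 0], [[0, -0.05, 0.08], 0], [[0, -0.04, 0.08], 0], [[0, -0.04, 0.08], 0]]
```

Emit:
carry_out(
  series=[
    [[0,-0.06,0.06],0],
    [[0,-0.07,0.05],0],
    [[0,-0.07,0.06],0],
    [[0,0,0],0],
    [[0,0,0],0],
  ],
  squeeze=60,
)

```text
clock: 17.95
ee_pos: [0.5244, 0.4349, 0.2635]
eef_rot: [0.003, 0.751, 0.66, 0.007]
ft_force: [12.8, 1.7, 13.7]
grip_width: 0.0158
grasp_force: 59.0
```

```bash
python3 c.py 5 8|sed 's/np.float64(\([^)]*\))/\1/g'
```

```text
t 18.0 x -28.1 Y 497.7 z 33.4 r 43.7 ang 40.0 F x,y,z 12.3 2.6 13.5 w 0.0161
[[[0, -0.04, 0.09], 0], [[0, -0.06, 0.07], 0], [[0, -0.06, 0.07], 0], [[0, -0.05, 0.08], 0], [[0, -0.04, 0.08], 0], [[0, -0.04, 0.08], 0], [[0, -0.03, 0.09], 0], [[0, -0.02, 0.09], 0]]
```

About 18 N at the handle and 400° of turn, so the latch is gripped firmly. Releasing and backing off.

Emit:
carry_out(
  series=[
    [[0,0,0],0],
    [[0,0,0],0],
    [[0,0,0],0],
    [[0,0,0],0],
  ],
  claw=0,
  squeeze=50,
)

```text
clock: 18.4
ee_pos: [0.5234, 0.4353, 0.2586]
eef_rot: [0.002, 0.751, 0.66, 0.004]
ft_force: [13.1, 4.6, 0.7]
grip_width: 0.0424
grasp_force: 5.7
```

Emit:
carry_out(
  series=[
    [[0,0,-0.5],0],
    [[0,0,-0.7],0],
    [[0,0,-0.8],0],
    [[0,0,-0.7],0],
    [[0,0,0],0.94],
    [[0,0,0],0.94],
    [[0,0,0],0.94],
    [[0,0,0],0.94],
    [[0,0,0],0.94],
    [[0,0,0],0.94],
    [[0,0,0],0.94],
    [[0,0,0],0.94],
  ],
)

```text
clock: 19.6
ee_pos: [0.5214, 0.4349, 0.3642]
eef_rot: [0.001, 0.981, 0.192, -0.001]
ft_force: [1.0, -0.4, -0.4]
grip_width: 0.0429
grasp_force: 0.0
```

Emit:
carry_out(
  series=[
    [[0,0,0],0.94],
    [[0,0,0],0.94],
    [[0,0,0],0.94],
    [[0,0,0],0],
  ],
  claw=0.2,
)

```text
clock: 20.0
ee_pos: [0.5213, 0.4351, 0.3643]
eef_rot: [0.001, 1.0, -0.001, -0.001]
ft_force: [0.3, -0.2, -0.2]
grip_width: 0.0513
grasp_force: 0.0
```

Run:
```python
from h import *
im,W=latches(); plan(424,75.7,300,-0.5)
save(im,"v4.png",(165,130,425,300),3)
```

```text
latch centre [686.6  80.3] yaw -86.2 size [58.2 56.7] px [305. 150.]
latch centre [683.1 -18. ] yaw -7.8 size [72.7 23.8] px [340. 152.]
latch centre [551.2 -18.7] yaw -14.3 size [105.   23.6] px [339. 190.]
latch centre [ 554.  -130.8] yaw -11.7 size [85.6 24. ] px [376. 193.]
latch centre [ 287.6 -593.3] yaw -0.3 size [242.8   7.4] px [528. 259.]
latch centre [424.4  74.9] yaw 1.2 size [74.6 23.9] px [306. 236.]
latch centre [ 434.2 -121.8] yaw -2.4 size [73.2 24.7] px [372. 234.]
latch centre [425.1 -14.8] yaw 14.8 size [74.7 23.9] px [336. 236.]
at [521.2 435.2 364.4] yaw 0.09 t 20.05 units [-2.445  8.984  1.61 ] roll 0.074
```

View pics/v4.png

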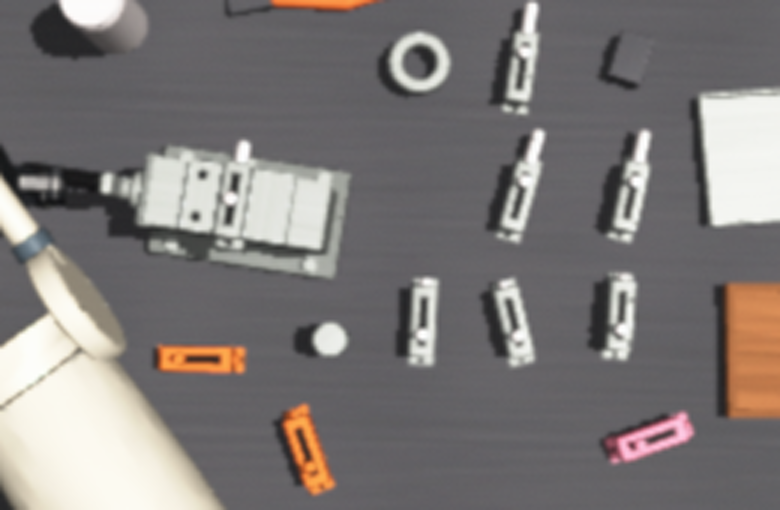

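The latch is clamped in the vise, at about (235,195). No latch has been knocked yet. Next is the pushed-in latch at px (306,236).

Emit:
carry_out(
  series=[
    [[-0.22,0.82,0],0],
    [[-0.22,0.82,0],0],
    [[-0.22,0.82,0],0],
    [[-0.22,0.82,0],0],
    [[-0.22,0.82,0],0],
    [[-0.22,0.82,0],0],
    [[-0.22,0.82,0],0],
    [[-0.22,0.82,0],0],
    [[-0.22,0.82,0],0],
    [[-0.22,0.82,0],0],
    [[-0.22,0.82,0],0],
    [[0,0,0],0],
  ],
)

```text
clock: 21.25
ee_pos: [0.4231, 0.0721, 0.3657]
eef_rot: [0.001, 1.0, -0.001, 0.0]
ft_force: [0.4, 0.8, 0.3]
grip_width: 0.0513
grasp_force: 0.0
```

Emit:
carry_out(
  series=[
    [[0,0,0.8],0],
    [[0,0,0.8],0],
    [[0,0,0.6],0],
    [[0,0,0.6],0],
    [[0,0,0.3],0],
    [[0,0,0],0],
    [[0,0,0],0],
  ],
)

```text
clock: 21.95
ee_pos: [0.424, 0.0753, 0.2424]
eef_rot: [-0.0, 1.0, 0.0, 0.0]
ft_force: [0.1, -0.6, 0.7]
grip_width: 0.0509
grasp_force: 0.0
```

Run:
```python
from h import *
plan(424.2,75.2,190,0.3)
```

```text
at [424.   75.3 242.4] yaw 0.05 t 21.95 units [0.004 0.003 1.309] roll -0.031
```

Emit:
carry_out(
  series=[
    [[0,0,0.5],0],
    [[0,0,0.5],0],
    [[0,0,0.2],0],
    [[0,0,0.11],0],
    [[0,0,0],0],
    [[0,0,0],0],
  ],
)

```text
clock: 22.55
ee_pos: [0.4242, 0.0752, 0.1903]
eef_rot: [-0.0, 1.0, 0.0, 0.001]
ft_force: [0.0, -0.3, 0.1]
grip_width: 0.0511
grasp_force: 0.0
```

Emit:
carry_out(
  series=[
    [[0,0,0],0],
    [[0,0,0],0],
    [[0,0,0],0],
    [[0,0,0],0],
    [[0,0,0],0],
    [[0,0,-0.3],0],
    [[0,0,-0.6],0],
    [[0,0,-0.8],0],
    [[0,0,-0.5],0],
    [[0,0,-0.3],0],
    [[0,0,0],0],
  ],
  claw=-1,
)

```text
clock: 23.65
ee_pos: [0.424, 0.0752, 0.2908]
eef_rot: [-0.0, 1.0, -0.0, 0.001]
ft_force: [0.8, -0.3, -1.6]
grip_width: 0.0229
grasp_force: 49.8
```

Emit:
carry_out(
  series=[
    [[0.2,0.4,0],0],
    [[0.4,0.88,0],0],
    [[0.4,0.9,0],0],
    [[0.4,0.9,0],0],
    [[0.4,0.9,0],0],
    [[0.4,0.9,0],0],
    [[0.4,0.9,0],0],
    [[0.4,0.9,0],0],
    [[0.4,0.9,0],0],
    [[0.4,0.9,0],0],
    [[0.4,0.9,0],0],
    [[0.4,0.9,0],0],
  ],
)

```text
clock: 24.85
ee_pos: [0.6079, -0.3375, 0.2863]
eef_rot: [-0.001, 1.0, -0.0, -0.002]
ft_force: [1.3, 0.2, -1.1]
grip_width: 0.0228
grasp_force: 49.8
```

Run:
```python
from h import *
latches();plan(608.4,-336,193,6)
```

```text
latch centre [689.4  90.7] yaw 43.5 size [59.  56.6] px [305. 151.]
latch centre [682.9 -18.3] yaw -7.5 size [71.4 23.7] px [340. 152.]
latch centre [ 554.1 -130.7] yaw -12.1 size [99.7 24.6] px [376. 191.]
latch centre [551.2 -18.7] yaw -14.3 size [77.7 23.6] px [338. 194.]
latch centre [ 433.9 -122.3] yaw -4.1 size [76.2 24.6] px [372. 234.]
latch centre [425.3 -14.9] yaw 14.6 size [75.3 24. ] px [336. 236.]
latch centre [ 358.8 -594.8] yaw 0.9 size [129.3   7.3] px [528. 254.]
at [ 608.6 -342.6  283.7] yaw -0.22 t 24.9 units [-0.005 -0.165  2.267] roll -0.778
```

Emit:
carry_out(
  series=[
    [[0,0,0],-0.75],
    [[0,0,0.4],0],
    [[0,0,0.6],0],
    [[0,0,0.6],0],
    [[0,0,0.3],0],
    [[0,0,0],0],
    [[0,0,0],0],
  ],
)

```text
clock: 25.6
ee_pos: [0.6077, -0.3357, 0.2131]
eef_rot: [-0.0, 0.999, 0.052, -0.0]
ft_force: [0.8, -0.0, -1.1]
grip_width: 0.0224
grasp_force: 49.8
```

Run:
```python
from h import *
plan(608.4,-336,193,6)
```

```text
at [ 607.7 -335.7  213.1] yaw 5.97 t 25.6 units [0.017 0.008 0.502] roll -0.004
```

Emit:
carry_out(
  series=[
    [[0,0,0.25],0],
    [[0,0,0.15],0],
    [[0,0,0.1],0],
    [[0,0,0],0],
    [[0,0,0],0],
  ],
)

```text
clock: 26.1
ee_pos: [0.6078, -0.3361, 0.1933]
eef_rot: [0.0, 0.999, 0.052, 0.0]
ft_force: [-0.7, 0.3, -0.8]
grip_width: 0.0228
grasp_force: 50.0
```

Emit:
carry_out(
  series=[
    [[0,0,0],0],
    [[0,0,0],0],
    [[0,0,0],0],
    [[0,0,-0.4],0],
    [[0,0,-0.7],0],
    [[0,0,-0.7],0],
    [[0,0,-0.6],0.75],
    [[0,0,0],0],
  ],
  claw=-0.2,
)

```text
clock: 26.9
ee_pos: [0.6083, -0.3364, 0.2965]
eef_rot: [0.003, 1.0, -0.001, 0.004]
ft_force: [-0.2, -0.6, 1.0]
grip_width: 0.0341
grasp_force: 0.0
```

Emit:
carry_out(
  series=[
    [[-0.456,-0.802,0],0],
    [[-0.456,-0.802,0],0],
    [[-0.456,-0.802,0],0],
    [[-0.456,-0.802,0],0],
    [[-0.456,-0.802,0],0],
    [[-0.456,-0.802,0],0],
    [[-0.456,-0.802,0],0],
    [[-0.456,-0.802,0],0],
    [[-0.456,-0.802,0],0],
    [[-0.456,-0.802,0],0],
    [[0,0,0],-0.92],
    [[0,0,0],-0.92],
  ],
  claw=0.2,
)

```text
clock: 28.1
ee_pos: [0.4247, -0.0142, 0.2894]
eef_rot: [0.0, 0.991, 0.132, 0.0]
ft_force: [0.4, -0.2, -0.5]
grip_width: 0.0511
grasp_force: 0.0
```

Emit:
carry_out(
  series=[
    [[0,0,0.5],0],
    [[0,0,0.6],0],
    [[0,0,0],0],
    [[0,0,0],0],
  ],
)

```text
clock: 28.5
ee_pos: [0.4252, -0.0152, 0.2452]
eef_rot: [-0.0, 0.992, 0.128, -0.0]
ft_force: [0.9, 0.2, 0.4]
grip_width: 0.0512
grasp_force: 0.0
```

Run:
```python
from h import *
im,W=latches();plan(425.2,-14.9,190,14.7)
```

```text
latch centre [689.3  91.4] yaw 46.8 size [58.8 56.2] px [305. 150.]
latch centre [682.4 -18.1] yaw -7.5 size [73.8 23.9] px [340. 152.]
latch centre [ 606.  -338.1] yaw 6.3 size [78.2 25.1] px [444. 179.]
latch centre [ 553.7 -130.4] yaw -11.5 size [104.4  24.4] px [376. 190.]
latch centre [550.9 -18.8] yaw -14.6 size [80.9 23.7] px [338. 194.]
latch centre [ 364.7 -592.6] yaw -0.9 size [169.3   7.1] px [528. 246.]
at [425.5 -15.3 246.1] yaw 14.74 t 28.55 units [-0.005 -0.011  1.403] roll 0.005
```

Emit:
carry_out(
  series=[
    [[0,0,0.5],0],
    [[0,0,0.5],0],
    [[0,0,0.25],0],
    [[0,0,0.15],0],
    [[0,0,0],0],
    [[0,0,0],0],
  ],
)

```text
clock: 29.15
ee_pos: [0.4257, -0.0153, 0.1901]
eef_rot: [0.0, 0.992, 0.128, 0.001]
ft_force: [-0.3, -0.6, 0.3]
grip_width: 0.0512
grasp_force: 0.0
```

Emit:
carry_out(
  series=[
    [[0,0,0],0],
    [[0,0,0],0],
    [[0,0,0],0],
    [[0,0,0],0],
    [[0,0,0],0],
    [[0,0,-0.3],0],
    [[0,0,-0.6],0],
    [[0,0,-0.8],0],
    [[0,0,-0.5],0.92],
    [[0,0,-0.3],0.92],
    [[0,0,0],0],
  ],
  claw=-1,
)

```text
clock: 30.25
ee_pos: [0.4256, -0.0153, 0.2914]
eef_rot: [0.0, 1.0, -0.001, 0.002]
ft_force: [-0.2, 0.7, -1.9]
grip_width: 0.0228
grasp_force: 50.1
```

Emit:
carry_out(
  series=[
    [[0.3,0.4,0],0],
    [[0.494,0.761,0],0],
    [[0.494,0.761,0],0],
    [[0.494,0.761,0],0],
    [[0.494,0.761,0],0],
    [[0.494,0.761,0],0],
    [[0.494,0.761,0],0],
    [[0.494,0.761,0],0],
    [[0.494,0.761,0],0],
    [[0.194,0.361,0],0],
    [[0,0,0],-0.75],
    [[0,0,0],0],
  ],
)

```text
clock: 31.45
ee_pos: [0.6031, -0.2898, 0.2868]
eef_rot: [-0.001, 0.999, 0.054, -0.002]
ft_force: [-0.3, 0.6, -2.4]
grip_width: 0.0225
grasp_force: 50.1
```

Emit:
carry_out(
  series=[
    [[0,0,0.4],0],
    [[0,0,0.6],0],
    [[0,0,0.6],0],
    [[0,0,0.3],0],
    [[0,0,0],0],
    [[0,0,0],0],
  ],
)

```text
clock: 32.05
ee_pos: [0.6032, -0.289, 0.2133]
eef_rot: [0.0, 0.999, 0.052, 0.0]
ft_force: [-0.3, -0.4, -1.0]
grip_width: 0.0223
grasp_force: 50.1
```

Run:
```python
from h import *
plan(603.5,-289.3,193,6)
```

```text
at [ 603.2 -289.   213.3] yaw 6.0 t 32.05 units [0.007 0.008 0.507] roll -0.0
```

Emit:
carry_out(
  series=[
    [[0,0,0.25],0],
    [[0,0,0.15],0],
    [[0,0,0.1],0],
    [[0,0,0],0],
    [[0,0,0],0],
  ],
)

```text
clock: 32.55
ee_pos: [0.6032, -0.2893, 0.1933]
eef_rot: [0.0, 0.999, 0.052, 0.0]
ft_force: [-0.3, 0.8, -0.6]
grip_width: 0.023
grasp_force: 50.3
```

Emit:
carry_out(
  series=[
    [[0,0,0],0],
    [[0,0,0],0],
    [[0,0,0],0],
    [[0,0,-0.4],0],
    [[0,0,-0.7],0],
    [[0,0,-0.7],0],
    [[0,0,-0.6],0.75],
    [[0,0,0],0],
  ],
  claw=-0.2,
)

```text
clock: 33.35
ee_pos: [0.6038, -0.2895, 0.2962]
eef_rot: [0.002, 1.0, -0.001, 0.004]
ft_force: [1.1, 0.4, 0.5]
grip_width: 0.0346
grasp_force: 0.0
```

Emit:
carry_out(
  series=[
    [[-0.604,-0.596,0],0],
    [[-0.604,-0.596,0],0],
    [[-0.604,-0.596,0],0],
    [[-0.604,-0.596,0],0],
    [[-0.604,-0.596,0],0],
    [[-0.604,-0.596,0],0],
    [[-0.604,-0.596,0],0],
    [[0,0,0],0.4],
    [[0,0,0.5],0],
    [[0,0,0.6],0],
    [[0,0,0],0],
    [[0,0,0],0],
  ],
  claw=0.2,
)

```text
clock: 34.55
ee_pos: [0.4339, -0.1223, 0.245]
eef_rot: [-0.0, 1.0, -0.028, -0.001]
ft_force: [0.6, -0.5, 0.7]
grip_width: 0.0511
grasp_force: 0.0
```

Run:
```python
from h import *
im,W=latches();plan(434.1,-122.1,190,-3.2)
```

```text
latch centre [689.   92.4] yaw 56.3 size [57.5 55.6] px [305. 151.]
latch centre [682.9 -18. ] yaw -7.8 size [74.7 23.8] px [340. 152.]
latch centre [ 606. -338.] yaw 6.6 size [78.1 24.6] px [444. 179.]
latch centre [ 602.4 -291.7] yaw 6.9 size [74.  25.3] px [428. 180.]
latch centre [550.9 -18.8] yaw -14.8 size [105.4  23.7] px [338. 190.]
latch centre [ 554.4 -130.9] yaw -11.2 size [100.9  24.1] px [376. 190.]
latch centre [ 319.6 -594.1] yaw -0.1 size [214.    7.1] px [528. 253.]
at [ 434.2 -122.4  246. ] yaw -3.17 t 34.6 units [-0.003 -0.007  1.399] roll 0.004
```

Emit:
carry_out(
  series=[
    [[0,0,0.5],0],
    [[0,0,0.5],0],
    [[0,0,0.25],0],
    [[0,0,0.15],0],
    [[0,0,0],0],
    [[0,0,0],0],
  ],
)

```text
clock: 35.2
ee_pos: [0.4344, -0.1225, 0.1901]
eef_rot: [0.0, 1.0, -0.028, 0.001]
ft_force: [-0.9, 0.2, 0.9]
grip_width: 0.051
grasp_force: 0.0
```

Emit:
carry_out(
  series=[
    [[0,0,0],0],
    [[0,0,0],0],
    [[0,0,0],0],
    [[0,0,0],0],
    [[0,0,0],0],
    [[0,0,-0.3],0],
    [[0,0,-0.6],0],
    [[0,0,-0.8],0],
    [[0,0,-0.5],0],
    [[0,0,-0.3],-0.4],
    [[0,0,0],0],
  ],
  claw=-1,
)

```text
clock: 36.3
ee_pos: [0.4343, -0.1225, 0.2914]
eef_rot: [0.001, 1.0, 0.0, 0.002]
ft_force: [-0.2, 0.4, -2.0]
grip_width: 0.0223
grasp_force: 50.1
```

Emit:
carry_out(
  series=[
    [[0.4,0.3,0],0],
    [[0.685,0.5,0],0],
    [[0.685,0.5,0],0],
    [[0.685,0.5,0],0],
    [[0.685,0.5,0],0],
    [[0.685,0.5,0],0],
    [[0.285,0.2,0],0],
    [[0,0,0],-0.75],
    [[0,0,0.4],0],
    [[0,0,0.6],0],
    [[0,0,0.6],0],
    [[0,0,0.3],0],
  ],
)

```text
clock: 37.5
ee_pos: [0.5971, -0.2416, 0.208]
eef_rot: [-0.002, 0.999, 0.051, -0.003]
ft_force: [-0.2, -0.3, -2.3]
grip_width: 0.0226
grasp_force: 50.0
```

Emit:
carry_out(
  series=[
    [[0,0,0],0],
    [[0,0,0],0],
  ],
)

```text
clock: 37.7
ee_pos: [0.5984, -0.2422, 0.2131]
eef_rot: [-0.0, 0.999, 0.052, -0.0]
ft_force: [0.7, -0.1, -0.7]
grip_width: 0.0225
grasp_force: 50.0
```

Run:
```python
from h import *
plan(598.6,-242.6,193,6)
```

```text
at [ 598.4 -242.2  213.1] yaw 5.94 t 37.7 units [0.005 0.01  0.502] roll -0.008
```

Emit:
carry_out(
  series=[
    [[0,0,0.25],0],
    [[0,0,0.15],0],
    [[0,0,0.1],0],
    [[0,0,0],0],
    [[0,0,0],0],
  ],
)

```text
clock: 38.2
ee_pos: [0.5985, -0.2424, 0.1933]
eef_rot: [0.0, 0.999, 0.052, 0.0]
ft_force: [-0.7, -0.2, -0.5]
grip_width: 0.0226
grasp_force: 50.3
```

Emit:
carry_out(
  series=[
    [[0,0,0],0],
    [[0,0,0],0],
    [[0,0,0],0],
    [[0,0,-0.4],0],
    [[0,0,-0.7],0],
    [[0,0,-0.7],0],
    [[0,0,-0.6],0.75],
    [[0,0,0],0],
  ],
  claw=-0.2,
)

```text
clock: 39.0
ee_pos: [0.5991, -0.2426, 0.296]
eef_rot: [0.002, 1.0, -0.001, 0.004]
ft_force: [0.6, -1.4, 1.2]
grip_width: 0.0341
grasp_force: 0.0
```

Emit:
carry_out(
  series=[
    [[-0.278,-0.697,0],0],
    [[-0.278,-0.697,0],0],
    [[-0.278,-0.697,0],0],
    [[-0.278,-0.697,0],0],
    [[0,0,0],0.73],
    [[0,0,0],0.73],
    [[0,0,0.5],0],
    [[0,0,0.6],0],
    [[0,0,0],0],
    [[0,0,0],0],
  ],
  claw=0.2,
)

```text
clock: 40.0
ee_pos: [0.5538, -0.1308, 0.245]
eef_rot: [-0.0, 0.995, -0.101, -0.001]
ft_force: [0.3, 0.5, 0.4]
grip_width: 0.0511
grasp_force: 0.0
```

Run:
```python
from h import *
im,W=latches();plan(554.0,-130.7,190,-11.7)
```

```text
latch centre [689.7  81.8] yaw -44.2 size [57.3 56.8] px [305. 151.]
latch centre [682.4 -18.1] yaw -7.6 size [73.3 23.7] px [340. 152.]
latch centre [ 606.6 -338.7] yaw 6.6 size [77.8 25.3] px [444. 179.]
latch centre [551.  -18.9] yaw -14.7 size [105.3  23.8] px [338. 190.]
latch centre [ 287.6 -592.1] yaw -3.2 size [94.8  7.1] px [528. 284.]
at [ 554.1 -130.9  246.1] yaw -11.65 t 40.05 units [-0.004 -0.004  1.402] roll 0.006
```

Emit:
carry_out(
  series=[
    [[0,0,0.5],0],
    [[0,0,0.5],0],
    [[0,0,0.25],0],
    [[0,0,0.15],0],
    [[0,0,0],0],
    [[0,0,0],0],
  ],
)

```text
clock: 40.65
ee_pos: [0.5544, -0.1309, 0.1903]
eef_rot: [0.0, 0.995, -0.102, 0.001]
ft_force: [-0.5, 0.3, 0.2]
grip_width: 0.0514
grasp_force: 0.0
```

Emit:
carry_out(
  series=[
    [[0,0,0],0],
    [[0,0,0],0],
    [[0,0,0],0],
    [[0,0,0],0],
    [[0,0,0],0],
    [[0,0,-0.3],0],
    [[0,0,-0.6],0],
    [[0,0,-0.8],0],
    [[0,0,-0.5],-0.73],
    [[0,0,-0.3],-0.73],
    [[0,0,0],0],
  ],
  claw=-1,
)

```text
clock: 41.75
ee_pos: [0.5542, -0.1309, 0.2917]
eef_rot: [0.001, 1.0, 0.0, 0.002]
ft_force: [0.8, 0.5, -1.7]
grip_width: 0.0229
grasp_force: 50.3
```

Emit:
carry_out(
  series=[
    [[-0.261,0.417,0],0],
    [[-0.561,0.817,0],0],
    [[-0.561,0.817,0],0],
    [[-0.561,0.817,0],0],
    [[-0.561,0.817,0],0],
    [[-0.561,0.817,0],0],
    [[-0.561,0.817,0],0],
    [[-0.3,0.4,0],-0.11],
    [[0,0,0.4],0],
    [[0,0,0.6],0],
    [[0,0,0.6],0],
    [[0,0,0.2],0],
  ],
)

```text
clock: 42.95
ee_pos: [0.3963, -0.3579, 0.2121]
eef_rot: [-0.003, 1.0, 0.007, -0.003]
ft_force: [-0.6, -0.5, -2.1]
grip_width: 0.0227
grasp_force: 50.3
```

Emit:
carry_out(
  series=[
    [[0,0,0],0],
    [[0,0,0],0],
  ],
)

```text
clock: 43.15
ee_pos: [0.3973, -0.3592, 0.2175]
eef_rot: [0.0, 1.0, 0.008, 0.0]
ft_force: [0.7, -0.8, -1.2]
grip_width: 0.0226
grasp_force: 50.3
```

Run:
```python
from h import *
plan(396.5,-359.7,198,0.9); im,_=latches()
```

```text
at [ 397.3 -359.2  217.5] yaw 0.87 t 43.15 units [-0.02   0.011  0.486] roll -0.003
latch centre [686.2  80.1] yaw -88.3 size [57.9 56.5] px [305. 150.]
latch centre [682.3 -18. ] yaw -7.6 size [74.3 24. ] px [340. 152.]
latch centre [ 606.3 -337.8] yaw 4.3 size [77.8 24.5] px [444. 179.]
latch centre [ 597.4 -245.1] yaw 5.6 size [75.1 25.3] px [413. 182.]
latch centre [ 602.5 -291.2] yaw 5.5 size [74.4 23.8] px [428. 180.]
latch centre [550.5 -18.7] yaw -14.6 size [76.6 23.7] px [338. 195.]
latch centre [ 439.6 -593.4] yaw -1.0 size [93.8  6.1] px [527. 233.]
```

Emit:
carry_out(
  series=[
    [[-0.01,0,0.25],0],
    [[0,0,0.14],0],
    [[0,0,0.1],0],
    [[0,0,0],0],
    [[0,0,0],0],
  ],
)

```text
clock: 43.7
ee_pos: [0.3965, -0.3595, 0.1984]
eef_rot: [0.0, 1.0, 0.008, 0.0]
ft_force: [-2.8, 2.3, 3.9]
grip_width: 0.0228
grasp_force: 51.1
```

Emit:
carry_out(
  series=[
    [[0,0,0],0],
    [[0,0,0],0],
    [[0,0,0],0],
    [[0,0,-0.4],0],
    [[0,0,-0.7],0],
    [[0,0,-0.7],0],
    [[0,0,-0.5],0.11],
    [[0,0,0],0],
  ],
  claw=-0.2,
)

```text
clock: 44.5
ee_pos: [0.397, -0.3601, 0.2948]
eef_rot: [0.003, 1.0, -0.0, 0.003]
ft_force: [-0.2, 0.2, 0.3]
grip_width: 0.0339
grasp_force: 0.0
```

Emit:
carry_out(
  series=[
    [[0.385,-0.852,0],0],
    [[0.385,-0.852,0],0],
    [[0.385,-0.852,0],0],
    [[0.385,-0.852,0],0],
    [[0.385,-0.852,0],0],
    [[0.385,-0.852,0],0],
    [[0.385,-0.852,0],0],
    [[0.385,-0.852,0],0],
    [[0.385,-0.852,0],0],
    [[0.385,-0.852,0],0],
    [[0,0,0],0.91],
    [[0,0,0],0.92],
  ],
  claw=0.2,
)

```text
clock: 45.7
ee_pos: [0.5507, -0.0174, 0.2886]
eef_rot: [0.0, 0.992, -0.129, -0.001]
ft_force: [0.4, -0.4, 0.1]
grip_width: 0.0512
grasp_force: 0.0
```

Emit:
carry_out(
  series=[
    [[0,0,0.5],0],
    [[0,0,0.6],0],
    [[0,0,0],0],
    [[0,0,0],0],
  ],
)

```text
clock: 46.1
ee_pos: [0.5503, -0.0188, 0.245]
eef_rot: [0.0, 0.992, -0.127, -0.001]
ft_force: [-0.0, 0.1, 0.8]
grip_width: 0.0516
grasp_force: 0.0
```

Run:
```python
from h import *
plan(551,-18.8,190,-14.6); im,_=latches()
```

```text
at [550.3 -18.8 245. ] yaw -14.64 t 46.1 units [ 0.018 -0.004  1.376] roll -0.005
latch centre [690.8  88.3] yaw 27.1 size [58.5 57.6] px [305. 151.]
latch centre [711.4 -22. ] yaw -9.0 size [43.5 23.6] px [340. 148.]
latch centre [ 606.2 -338.3] yaw 7.2 size [77.8 24.8] px [444. 179.]
latch centre [ 597.4 -244.9] yaw 5.7 size [74.8 25. ] px [413. 182.]
latch centre [ 628.7 -289.6] yaw 3.4 size [48.2 25.6] px [428. 176.]
latch centre [ 287.5 -593.2] yaw -0.2 size [173.2   6.4] px [528. 270.]
```

Emit:
carry_out(
  series=[
    [[0,0,0.5],0],
    [[0,0,0.5],0],
    [[0,0,0.25],0],
    [[0,0,0.13],0],
    [[0,0,0],0],
    [[0,0,0],0],
  ],
)

```text
clock: 46.75
ee_pos: [0.5509, -0.0188, 0.1915]
eef_rot: [-0.0, 0.992, -0.127, 0.001]
ft_force: [0.2, -0.8, 0.5]
grip_width: 0.0515
grasp_force: 0.0
```

Emit:
carry_out(
  series=[
    [[0,0,0],0],
    [[0,0,0],0],
    [[0,0,0],0],
    [[0,0,0],0],
    [[0,0,0],0],
    [[0,0,-0.3],0],
    [[0,0,-0.6],0],
    [[0,0,-0.8],0],
    [[0,0,-0.5],-0.91],
    [[0,0,-0.3],-0.92],
    [[0,0,0],0],
  ],
  claw=-1,
)

```text
clock: 47.85
ee_pos: [0.5508, -0.0188, 0.2928]
eef_rot: [0.0, 1.0, 0.001, 0.002]
ft_force: [0.6, -0.1, -1.3]
grip_width: 0.0227
grasp_force: 50.2
```

Emit:
carry_out(
  series=[
    [[-0.228,0.416,0],0],
    [[-0.428,0.816,0],0],
    [[-0.428,0.816,0],0],
    [[-0.428,0.816,0],0],
    [[-0.428,0.816,0],0],
    [[-0.428,0.816,0],0],
    [[-0.428,0.816,0],0],
    [[-0.428,0.816,0],0],
    [[-0.428,0.816,0],0],
    [[-0.2,0.4,0],-0.11],
    [[0,0,0],0],
    [[0,0,0],0],
  ],
)

```text
clock: 49.05
ee_pos: [0.3962, -0.3124, 0.2891]
eef_rot: [-0.001, 1.0, 0.006, -0.001]
ft_force: [-0.4, 0.2, -2.5]
grip_width: 0.0226
grasp_force: 50.2
```

Emit:
carry_out(
  series=[
    [[0,0,0.4],0],
    [[0,0,0.6],0],
    [[0,0,0.6],0],
    [[0,0,0.2],0],
    [[0,0,0],0],
    [[0,0,0],0],
  ],
)

```text
clock: 49.65
ee_pos: [0.3968, -0.3122, 0.2188]
eef_rot: [0.0, 1.0, 0.008, 0.0]
ft_force: [-0.6, -0.4, -1.3]
grip_width: 0.0224
grasp_force: 50.2
```

Run:
```python
from h import *
plan(396.2,-312.7,198,0.9); im,_=latches()
```

```text
at [ 396.8 -312.2  218.8] yaw 0.9 t 49.65 units [-0.016  0.011  0.521] roll 0.0
latch centre [689.3  90.9] yaw 46.7 size [57.8 56.3] px [305. 151.]
latch centre [683.  -18.1] yaw -7.6 size [70.3 23.7] px [340. 152.]
latch centre [ 606.5 -338. ] yaw 5.7 size [77.7 24.2] px [444. 179.]
latch centre [ 597.4 -244.9] yaw 5.8 size [74.8 25.4] px [413. 182.]
latch centre [ 602.1 -291.1] yaw 6.5 size [74.6 24.5] px [428. 180.]
latch centre [ 379.5 -593.6] yaw -0.6 size [154.4   6.1] px [528. 243.]
```

Emit:
carry_out(
  series=[
    [[0,0,0.25],0],
    [[0,0,0.14],0],
    [[0,0,0.1],0],
    [[0,0,0],0],
    [[0,0,0],0],
  ],
)

```text
clock: 50.2
ee_pos: [0.3963, -0.3125, 0.1995]
eef_rot: [-0.0, 1.0, 0.008, 0.0]
ft_force: [-2.6, 2.6, 5.0]
grip_width: 0.0222
grasp_force: 51.0
```

Emit:
carry_out(
  series=[
    [[0,0,0],0],
    [[0,0,0],0],
    [[0,0,0],0],
    [[0,0,-0.4],0],
    [[0,0,-0.7],0],
    [[0,0,-0.7],0],
    [[0,0,-0.5],0.11],
    [[0,0,0],0],
  ],
  claw=-0.2,
)

```text
clock: 51.0
ee_pos: [0.3969, -0.313, 0.2944]
eef_rot: [0.002, 1.0, -0.0, 0.002]
ft_force: [0.3, -0.6, -0.2]
grip_width: 0.0345
grasp_force: 0.0
```

Emit:
carry_out(
  series=[
    [[0.65,-0.669,0],0],
    [[0.65,-0.669,0],0],
    [[0.65,-0.669,0],0],
    [[0.65,-0.669,0],0],
    [[0.65,-0.669,0],0],
    [[0.65,-0.669,0],0],
    [[0.65,-0.669,0],0],
    [[0.65,-0.669,0],0],
    [[0.65,-0.669,0],0],
    [[0.65,-0.669,0],0],
    [[0.65,-0.669,0],0],
    [[0,0,0],0.95],
  ],
  claw=0.2,
)

```text
clock: 52.2
ee_pos: [0.6842, -0.0145, 0.2871]
eef_rot: [-0.001, 0.998, -0.065, -0.002]
ft_force: [-1.1, -0.3, -1.0]
grip_width: 0.0511
grasp_force: 0.0
```

Emit:
carry_out(
  series=[
    [[0,0,0.5],0],
    [[0,0,0.6],0],
    [[0,0,0],0],
    [[0,0,0],0],
  ],
)

```text
clock: 52.6
ee_pos: [0.6821, -0.0182, 0.245]
eef_rot: [-0.0, 0.998, -0.066, -0.002]
ft_force: [1.0, -0.9, 0.4]
grip_width: 0.0513
grasp_force: 0.0
```

Run:
```python
from h import *
plan(682.7,-18.1,190,-7.6); im,_=latches(); save(im,"v5.png",(290,100,490,290),3)
```

```text
at [682.1 -18.2 245. ] yaw -7.6 t 52.6 units [ 0.014 -0.005  1.376] roll -0.0
latch centre [687.7  80.9] yaw -69.5 size [57.8 56.9] px [305. 151.]
latch centre [683.5 -18.2] yaw -6.9 size [36.8 23.1] px [338. 158.]
latch centre [ 606.4 -337.9] yaw 5.6 size [77.3 25.1] px [444. 179.]
latch centre [ 597.3 -244.5] yaw 6.8 size [75.5 24.4] px [413. 182.]
latch centre [ 602.7 -291.3] yaw 6.0 size [74.3 24.6] px [428. 180.]
latch centre [ 409.5 -592.9] yaw -0.7 size [124.2   6.1] px [527. 238.]
latch centre [ 397.3 -306.8] yaw -8.8 size [102.8  16.2] px [434. 244.]
latch centre [ 286.9 -591.4] yaw -1.6 size [116.8   6.1] px [528. 280.]
```

View pics/v5.png

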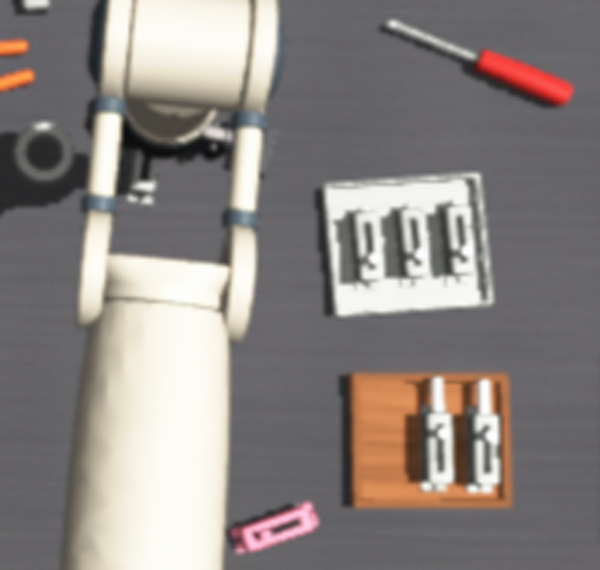

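The three pushed-in latches lie in the steel tray at (365,245), (413,243) and (458,240). Two pulled-out ones lie in the wooden tray at (438,445) and (485,448). The gripper straddles the last one at (145,190).

Emit:
carry_out(
  series=[
    [[0.01,0,0.5],0],
    [[0,0,0.5],0],
    [[0,0,0.25],0],
    [[0,0,0.13],0],
    [[0,0,0],0],
    [[0,0,0],0],
  ],
)

```text
clock: 53.25
ee_pos: [0.6832, -0.0183, 0.1929]
eef_rot: [-0.0, 0.998, -0.066, 0.001]
ft_force: [-0.0, -0.5, 0.3]
grip_width: 0.0514
grasp_force: 0.0
```

Emit:
carry_out(
  series=[
    [[0,0,0],0],
    [[0,0,0],0],
    [[0,0,0],0],
    [[0,0,0],0],
    [[0,0,0],0],
    [[0,0,-0.3],0],
    [[0,0,-0.6],0],
    [[0,0,-0.8],0],
    [[0,0,-0.5],-0.95],
    [[0,0,-0.3],0],
    [[0,0,0],0],
  ],
  claw=-1,
)

```text
clock: 54.35
ee_pos: [0.683, -0.0183, 0.2937]
eef_rot: [0.0, 1.0, -0.002, 0.002]
ft_force: [0.1, 0.0, -1.6]
grip_width: 0.0225
grasp_force: 50.4
```

Emit:
carry_out(
  series=[
    [[-0.3,0.26,0],0],
    [[-0.653,0.563,0],0],
    [[-0.653,0.563,0],0],
    [[-0.653,0.563,0],0],
    [[-0.653,0.563,0],0],
    [[-0.653,0.563,0],0],
    [[-0.653,0.563,0],0],
    [[-0.653,0.563,0],0],
    [[-0.653,0.563,0],0],
    [[-0.653,0.563,0],0],
    [[-0.653,0.563,0],0],
    [[-0.35,0.3,0],-0.11],
  ],
)

```text
clock: 55.55
ee_pos: [0.3936, -0.2669, 0.2895]
eef_rot: [-0.001, 1.0, 0.005, -0.002]
ft_force: [0.5, -0.4, -0.8]
grip_width: 0.0225
grasp_force: 50.4
```

Emit:
carry_out(
  series=[
    [[0,0,0],0],
    [[0,0,0.4],0],
    [[0,0,0.6],0],
    [[0,0,0.6],0],
    [[0,0,0.2],0],
    [[0,0,0],0],
    [[0,0,0],0],
  ],
)

```text
clock: 56.25
ee_pos: [0.3961, -0.2655, 0.2197]
eef_rot: [-0.0, 1.0, 0.008, 0.0]
ft_force: [0.1, 0.5, 0.1]
grip_width: 0.0223
grasp_force: 50.3
```

Run:
```python
from h import *
plan(395.5,-265.7,199,0.9)
```

```text
at [ 396.1 -265.5  219.7] yaw 0.9 t 56.25 units [-0.014  0.004  0.518] roll -0.0
```

Emit:
carry_out(
  series=[
    [[0,0,0.25],0],
    [[0,0,0.13],0],
    [[0,0,0.09],0],
    [[0,0,0],0],
    [[0,0,0],0],
  ],
)

```text
clock: 56.75
ee_pos: [0.3956, -0.2659, 0.2009]
eef_rot: [0.0, 1.0, 0.008, 0.0]
ft_force: [-0.2, -0.9, 0.7]
grip_width: 0.0223
grasp_force: 50.6
```

Emit:
carry_out(
  series=[
    [[0,0,0],0],
    [[0,0,0],0],
    [[0,0,0],0],
    [[0,0,-0.4],0],
    [[0,0,-0.7],0],
    [[0,0,-0.8],0],
    [[0,0,-0.8],0],
    [[0,0,-0.8],0],
    [[0,0,0],0],
  ],
  claw=-0.2,
)

```text
clock: 57.65
ee_pos: [0.396, -0.2661, 0.3464]
eef_rot: [0.003, 1.0, 0.008, 0.004]
ft_force: [-0.4, -0.2, 0.3]
grip_width: 0.0341
grasp_force: 0.0
```

Emit:
carry_out(
  series=[
    [[-0.4,0.8,0],0],
    [[-0.4,0.8,0],0],
    [[-0.4,0.8,0],0],
    [[-0.4,0.8,0],0],
    [[-0.3,0.8,0],0],
    [[-0.3,0.8,0],0],
    [[0,0.8,0],0],
    [[0,0,0],0],
    [[0,0,0],0],
  ],
)

```text
clock: 58.55
ee_pos: [0.3109, -0.4914, 0.3394]
eef_rot: [-0.001, 1.0, 0.007, -0.0]
ft_force: [0.6, -0.3, 0.3]
grip_width: 0.0339
grasp_force: 0.0
```

Run:
```python
from h import *
im,_=latches(); save(im,"v6.png",(170,120,490,290),2.5)
latches(.033,.0445,0)
```

```text
latch centre [686.4  80.2] yaw -89.9 size [58.1 57.3] px [305. 150.]
latch centre [ 606.5 -338.7] yaw 5.3 size [78.  25.4] px [444. 179.]
latch centre [ 597.4 -244.4] yaw 6.7 size [75.  25.4] px [413. 182.]
latch centre [ 602.4 -291.4] yaw 5.0 size [74.3 25.6] px [428. 180.]
latch centre [ 349.5 -594. ] yaw 0.2 size [184.1   7.3] px [528. 248.]
latch centre [ 440.2 -359.1] yaw 1.1 size [57.1 20.1] px [451. 237.]
latch centre [ 603.6 -290.5] yaw 6.0 size [68.5 23.5] px [428. 180.]
latch centre [ 607.8 -337.7] yaw 5.6 size [66.1 22.9] px [444. 180.]
latch centre [ 597.2 -243.8] yaw 5.9 size [67.  23.2] px [413. 182.]
latch centre [ 353.5 -592.9] yaw -0.7 size [179.8   6.5] px [529. 248.]
latch centre [ 397.6 -314.2] yaw 0.5 size [92.5 24.8] px [436. 245.]
latch centre [ 396.5 -267. ] yaw 0.4 size [71.5 23.3] px [421. 248.]
latch centre [ 395.6 -361.4] yaw 2.7 size [71.8 25.3] px [452. 250.]
```

View pics/v6.png

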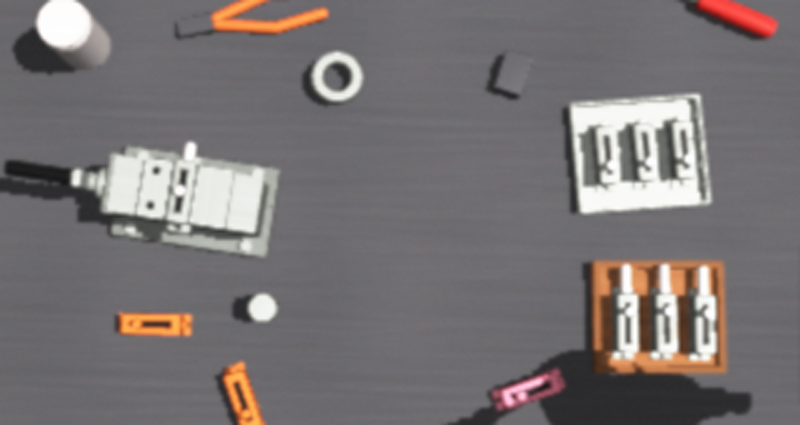

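Everything is placed: three in the steel tray, three in the wooden tray and one in the vise. I'll check that the crank held before handing in.

Run:
```python
from h import *
im,D=get_image("top"); v,u=np.mgrid[0:400,0:640]; W=unproj("top",u.ravel(),v.ravel(),depth=D.ravel()).reshape(400,640,3)
th=np.deg2rad(-7.27); ex=np.array([np.cos(th),np.sin(th)]); ey=np.array([-ex[1],ex[0]])
w=W[160:235,165:290].reshape(-1,3); X=w[:,:2]@ex*1000-493.3; Y=w[:,:2]@ey*1000-319; Z=w[:,2]*1000-.8
h=(Z>80)&(Y>135)&(Y<205); print("handle x",np.percentile(X[h],[5,50,95]).round(1),"z",np.percentile(Z[h],[50,90]).round(1))
for a in range(-20,60,2):
    s=(Y>=a)&(Y<a+2)&(abs(X)<30)&(abs(X)>10)&(Z>90); print(a,Z[s].mean().round(0),end="|")
```

```text
handle x [-10.   -2.6   5.6] z [124.9 128.2]
-20 115.0|-18 114.0|-16 114.0|-14 118.0|-12 125.0|-10 129.0|-8 131.0|-6 130.0|-4 130.0|-2 131.0|0 131.0|2 131.0|4 130.0|6 131.0|8 130.0|10 129.0|12 125.0|14 116.0|16 113.0|18 114.0|20 114.0|22 114.0|24 115.0|26 115.0|28 113.0|30 115.0|32 115.0|34 113.0|36 114.0|38 114.0|40 115.0|42 113.0|44 113.0|46 114.0|48 nan|50 102.0|52 101.0|54 101.0|56 101.0|58 101.0|<stdin>:7: RuntimeWarning: Mean of empty slice.
  ret = ret.dtype.type(ret / rcount)
```

The handle springs back to about 3.5° past first contact when let go. It still clamps, but I'll retighten and ease it off slowly so the most grip remains.

Emit:
carry_out(
  series=[
    [[0,0,-0.6],0.11],
    [[0.249,-0.961,0],0],
    [[0.249,-0.961,0],0],
    [[0.249,-0.961,0],0],
    [[0.249,-0.961,0],0],
    [[0.249,-0.961,0],0],
    [[0.249,-0.961,0],0],
    [[0.249,-0.961,0],0],
    [[0.249,-0.961,0],0],
    [[0.249,-0.961,0],0],
    [[0.249,-0.961,0],0],
    [[0.249,-0.961,0],0],
  ],
  claw=0,
)

```text
clock: 59.9
ee_pos: [0.42, -0.0658, 0.3652]
eef_rot: [0.0, 1.0, 0.001, 0.001]
ft_force: [1.0, -0.4, -0.8]
grip_width: 0.0428
grasp_force: 0.0
```

Emit:
carry_out(
  series=[
    [[0.249,-0.961,0],0],
    [[0.249,-0.961,0],0],
    [[0.249,-0.961,0],0],
    [[0.249,-0.961,0],0],
    [[0.249,-0.961,0],0],
    [[0.249,-0.961,0],0],
    [[0.249,-0.961,0],0],
    [[0.249,-0.961,0],0],
    [[0.249,-0.961,0],0],
    [[0.249,-0.961,0],0],
    [[0.249,-0.961,0],0],
    [[0.249,-0.961,0],0],
  ],
)

```text
clock: 61.1
ee_pos: [0.5391, 0.3951, 0.3654]
eef_rot: [-0.0, 1.0, 0.001, 0.0]
ft_force: [0.8, -0.0, 0.7]
grip_width: 0.043
grasp_force: 0.0
```

Emit:
carry_out(
  series=[
    [[0,0,0],-0.94],
    [[0,0,0],-0.94],
    [[0,0,0],-0.94],
    [[0,0,0],-0.94],
    [[0,0,0],-0.94],
    [[0,0,0],-0.94],
    [[0,0,0],-0.94],
    [[0,0,0],-0.94],
    [[0,0,0],-0.94],
    [[0,0,0],-0.94],
    [[0,0,0],-0.94],
    [[0,0,0],0],
  ],
)

```text
clock: 62.3
ee_pos: [0.5391, 0.3934, 0.3653]
eef_rot: [-0.0, 0.75, 0.662, 0.0]
ft_force: [0.2, -0.3, -0.5]
grip_width: 0.0426
grasp_force: 0.0
```

Run:
```python
from h import *
plan(549.7,430.9,272,82.73)
```

```text
at [539.1 393.4 365.3] yaw 82.85 t 62.3 units [0.963 0.146 2.333] roll 0.015
```

Emit:
carry_out(
  series=[
    [[0.5,0.08,0],0],
    [[0.46,0.066,0],0],
    [[0,0,0.5],0],
    [[0,0,0.5],0],
    [[0,0,0.5],0],
    [[0,0,0.5],0],
    [[0,0,0.23],0],
    [[0,0,0.1],0],
    [[0,0,0],0],
    [[0,0,0],0],
  ],
)

```text
clock: 63.3
ee_pos: [0.5509, 0.4305, 0.273]
eef_rot: [0.0, 0.751, 0.661, 0.001]
ft_force: [0.7, -0.7, 0.5]
grip_width: 0.0429
grasp_force: 0.0
```

Emit:
carry_out(
  series=[
    [[0,0,0],0],
    [[0,0,0],0],
    [[0,0,0],0],
    [[0,0,0],0],
    [[0,0,0],0],
  ],
  claw=-1,
  squeeze=40,
)

```text
clock: 63.8
ee_pos: [0.551, 0.4305, 0.2726]
eef_rot: [0.0, 0.751, 0.661, 0.001]
ft_force: [0.9, 0.9, 4.1]
grip_width: 0.0167
grasp_force: 39.1
```

```bash
python3 c.py 7 6|sed 's/np.float64(\([^)]*\))/\1/g'
```

```text
t 63.85 x -1.2 Y 496.7 z 42.6 r 42.6 ang 1.7 F x,y,z -0.3 0.6 5.8 w 0.0164
[[[0, -0.13, 0.03], 0], [[0, -0.13, 0.03], 0], [[0, -0.12, 0.04], 0], [[0, -0.12, 0.06], 0], [[0, -0.11, 0.07], 0], [[0, -0.1, 0.08], 0]]
```

Emit:
carry_out(
  series=[
    [[0,-0.13,0.02],0],
    [[0,-0.13,0.03],0],
    [[0,-0.12,0.04],0],
    [[0,0,0],0],
    [[0,0,0],0],
  ],
)

```text
clock: 64.35
ee_pos: [0.5372, 0.4319, 0.2703]
eef_rot: [0.001, 0.751, 0.66, 0.003]
ft_force: [6.9, 1.6, 6.1]
grip_width: 0.0167
grasp_force: 39.5
```

Emit:
carry_out(
  series=[
    [[0,0.06,-0.02],0],
    [[0,0.06,-0.02],0],
    [[0,0,0],0],
    [[0,0,0],0],
  ],
)

```text
clock: 64.75
ee_pos: [0.5419, 0.4314, 0.2716]
eef_rot: [0.001, 0.751, 0.66, 0.003]
ft_force: [5.7, 0.3, 5.1]
grip_width: 0.0167
grasp_force: 39.4
```

```bash
python3 c.py -4 4|sed 's/np.float64(\([^)]*\))/\1/g'
```

```text
t 64.8 x -10.4 Y 496.5 z 41.5 r 42.8 ang 14.0 F x,y,z 6.3 1.1 5.2 w 0.0167
[[[0, 0.08, 0.0], 0], [[0, 0.07, -0.01], 0], [[0, 0.07, -0.01], 0], [[0, 0.07, -0.0], 0]]
```

Emit:
carry_out(
  series=[
    [[0,0.07,0],0],
    [[0,0.03,0],0],
    [[0,0,0],0],
    [[0,0,0],0],
  ],
)

```text
clock: 65.2
ee_pos: [0.5454, 0.431, 0.272]
eef_rot: [0.001, 0.751, 0.661, 0.003]
ft_force: [2.3, -0.7, 8.9]
grip_width: 0.0167
grasp_force: 39.6
```

Emit:
carry_out(
  series=[
    [[0,0.05,0],0],
    [[0,0,0],0],
    [[0,0,0],0],
  ],
)

```text
clock: 65.5
ee_pos: [0.5472, 0.4308, 0.2722]
eef_rot: [0.001, 0.751, 0.661, 0.002]
ft_force: [1.5, -0.9, 9.1]
grip_width: 0.0169
grasp_force: 39.7
```

```bash
python3 c.py -4 4|sed 's/np.float64(\([^)]*\))/\1/g'
```

```text
t 65.55 x -5.0 Y 496.6 z 42.2 r 42.5 ang 6.8 F x,y,z 1.7 -0.8 8.8 w 0.0168
[[[0, 0.07, 0.01], 0], [[0, 0.07, -0.0], 0], [[0, 0.07, 0.0], 0], [[0, 0.07, 0.01], 0]]
```

Only about 1.7 N remains at the handle, which its own friction should hold. Releasing here.

Emit:
carry_out(
  series=[
    [[0,0,0],0],
    [[0,0,0],0],
    [[0,0,0],0],
    [[0,0,0],0],
    [[0,0,-0.4],0],
    [[0,0,-0.7],0],
    [[0,0,-0.7],0],
    [[0,0,-0.6],0],
    [[-0.6,0.6,0],0],
    [[-0.3,0.8,0],0],
    [[0,0,0],0],
  ],
  claw=0,
)

```text
clock: 66.65
ee_pos: [0.6001, 0.3853, 0.3664]
eef_rot: [0.001, 0.752, 0.659, 0.001]
ft_force: [-0.2, 0.3, -0.8]
grip_width: 0.0427
grasp_force: 0.0
```

Emit:
carry_out(
  series=[
    [[0.6,0.7,0],0],
    [[0.6,0.7,0],0],
    [[0.6,0.7,0],0],
    [[0,0,0],0],
    [[0,0,0],0],
  ],
)

```text
clock: 67.15
ee_pos: [0.6888, 0.4486, 0.362]
eef_rot: [-0.001, 0.75, 0.661, -0.002]
ft_force: [-0.3, 0.2, 0.2]
grip_width: 0.0425
grasp_force: 0.0
```

Run:
```python
from h import *
im,D=get_image("top"); v,u=np.mgrid[0:400,0:640]; W=unproj("top",u.ravel(),v.ravel(),depth=D.ravel()).reshape(400,640,3)
th=np.deg2rad(-7.27); ex=np.array([np.cos(th),np.sin(th)]); ey=np.array([-ex[1],ex[0]])
w=W[160:235,165:290].reshape(-1,3); X=w[:,:2]@ex*1000-493.3; Y=w[:,:2]@ey*1000-319; Z=w[:,2]*1000-.8
h=(Z>80)&(Z<135)&(Y>135)&(Y<205)&(abs(X)<30); print("handle n",h.sum(),"x",np.percentile(X[h],[5,50,95]).round(1),"z",np.percentile(Z[h],[50,90]).round(1))
save(im,"v7.png",(165,130,300,230),5.5); print(sensors.read_state()["ee_pos"])
```

```text
Traceback (most recent call last):
IndexError: index -1 is out of bounds for axis 0 with size 0
```

Emit:
carry_out(
  series=[
    [[-0.9,0,0],0],
    [[-0.9,0,0],0],
    [[-0.9,0,0],0],
    [[-0.9,0,0],0],
    [[-0.9,0,0],0],
    [[-0.9,0,0],0],
    [[-0.9,0,0],0],
    [[-0.9,0,0],0],
    [[-0.9,0,0],0],
    [[-0.9,0,0],0],
    [[-0.9,0,0],0],
    [[0,0,0],0],
  ],
)

```text
clock: 68.4
ee_pos: [0.6349, 0.0509, 0.3698]
eef_rot: [0.002, 0.752, 0.659, 0.002]
ft_force: [-0.3, -0.1, 1.1]
grip_width: 0.0427
grasp_force: 0.0
```

Run:
```python
from h import *
im,D=get_image("top"); v,u=np.mgrid[0:400,0:640]; W=unproj("top",u.ravel(),v.ravel(),depth=D.ravel()).reshape(400,640,3)
save(im,"v7.png",(165,120,485,290),2.4); print(sensors.read_state()["ee_pos"])
th=np.deg2rad(-7.27); ex=np.array([np.cos(th),np.sin(th)]); ey=np.array([-ex[1],ex[0]])
w=W[160:235,165:290].reshape(-1,3); X=w[:,:2]@ex*1000-493.3; Y=w[:,:2]@ey*1000-319; Z=w[:,2]*1000-.8
h=(Z>80)&(Z<135)&(Y>140)&(Y<205)&(abs(X)<30); print("handle n",h.sum(),"x",np.percentile(X[h],[5,50,95]).round(1),"z",np.percentile(Z[h],[50,90]).round(1))
```

```text
[0.63528371 0.05290955 0.36953438]
handle n 136 x [-10.   -2.5   5.9] z [124.1 128.2]
```

View pics/v7.png

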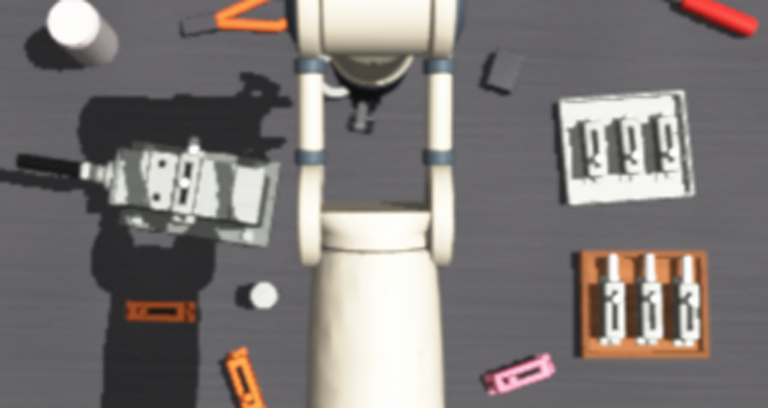

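All is in place: the crank came to rest at the same clamped angle both times, the vise latch is held at (185,180), and each tray holds its three latches. Handing in.

```bash
python3 -c "
from station import manip; print(manip.hand_in())"
```

```text
the job is handed in; nothing more can be done
None
```

The job is handed in: the three pushed-in latches lie in the steel tray, the three pulled-out ones in the wooden tray, and the halfway latch is clamped in the vise; I tightened the crank to about 18 N at the handle, but it eases back to just past first contact when let go, so how firmly it grips is not certain.

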